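Load a sample tube into the polarimeter and close its roll-top

TASK

Get the amber tube with the red caps ready to be read in the polarimeter: roll the cover open, lay the tube in the V-rail and push it along under the light hood until its end touches the end stop, then roll the cover fully shut again. Leave the other two tubes in their rest and everything else on the bench where it stands.

Things in the scene. Friction and masses are not known exactly. Their poses are not given: they have to be found in the camera images.
- sample_tube: The tube to load: amber barrel (26 mm diameter, 90 mm long between the caps), a knurled red cap (32 mm diameter, 20 mm long) on each end; 130 mm long in all, about 160 g. Origin in its middle, on the axis; local y runs along it. Both ends are alike, either may lead. It starts lying level in one of the three places of the tube rest, its axis 48 mm above the bench.
- blank_tube: Tube of the same size with white barrel and white caps, in another place of the rest (axis along its local y, origin in the middle). Leave it there.
- control_tube: Tube of the same size with steel barrel and blue caps, in another place of the rest (axis along its local y, origin in the middle). Leave it there.
- tube_rest: Teal plastic rest, fixed: base 176 x 96 x 8 mm, two comb plates (6 mm thick, 42 mm high, at local y = +-35 mm) that carry the barrels in V-notches at local x = -62, 0, +62 mm; tubes lie along local y. Free for the fingers: 64 mm of barrel between the combs, and 36 mm between neighbouring barrels. Origin: centre of the underside.
- polarimeter: White bench polarimeter, fixed; display and keys face local -x. Origin on the bench below the rail, which runs along local y at local x = 0. Local y from -205 to +160, x +-88 mm. The sample chamber (local y -165 to +115 mm, floor 64 mm above the bench) lies between arched end housings 180 mm high and front and rear walls 101 mm high (outer faces at local x = +-88 mm).
- stop_face (a point): Centre of the face of the brass end stop at the +y end of the rail, under the hood, on the axis of a seated tube (98.6 mm above the bench); its axes are the polarimeter's. When the tube is home its end lies on this face and its middle is 65 mm from it towards local -y. It slides in the V under a push of 1 to 2 N.
- hood_mouth (a point): Middle of the mouth of the dark steel light hood, on the axis of a seated tube, 55 mm before the stop face. The hood roofs the rail from here to the stop: 48 mm wide inside, roof's underside 21 mm above the tube's axis, its top 25 mm above it, 56 to 62 mm wide outside. The last stretch is reached only by moving the tube along the rail. Axes as the polarimeter's.
- rail_free_end (a point): Open end of the aluminium V-rail, 255 mm from the stop face (local -y), at the height of the axis of a seated tube; axes as the polarimeter's. 90-degree V: bottom 22.6 mm below that axis (76 mm above the bench), upper edges 9.6 mm below it and 13 mm either side of the middle; rail 32 mm wide over all. The chamber's end wall is 15 mm beyond.
- cover (a joint): Turn of the slatted roll-top cover, rad: 0 = fully shut, 2.44 = fully rolled to the back. It runs on a circular track about point cover_axis (outside radius 78 mm: top 170 mm above the bench when shut) and stays where it is left; 2 to 4 N at the pull bar move it. Below about 2.1 its leading edge still stands over the chamber.
- pull_bar (a point): Middle of the cover's pull bar: round steel, 10 mm thick, 110 mm long (103 mm free between its arms) along the polarimeter's local y, 29 mm off the slats' face, 107 mm from cover_axis. Seen from there it is 18 degrees above level at the front (local -x) when shut, and moves over the top to the back as the cover opens: its angle is 18 degrees plus the joint value.
- cover_axis (a point): Centre of the cover's circular track, in the plane of the middle of the pull bar, 92 mm above the bench; the track's axis is the polarimeter's local y.
- pipette_pot: Dark grey pot, fixed, 120 mm diameter, 135 mm high, with pipettes that stand out of it to about 230 mm high and lean out to about 90 mm from its middle. It stands between the tube rest and the polarimeter: go round it or over it. Origin: centre of the underside.
- canister_1: Open translucent canister, fixed, 68 x 88 mm, 150 mm high, behind the gap between the rest and the polarimeter. Origin: centre of the underside.
- stain_purple: White reagent bottle, purple cap, 44 mm diameter, 98 mm high, standing beside the tube rest. Loose; leave it alone. Origin at the centre of its underside.
- stain_blue: White reagent bottle, blue cap, 44 mm diameter, 98 mm high, standing in front of the polarimeter. Loose; leave it alone. Origin at the centre of its underside.
- saline: White bottle, 64 mm diameter, 150 mm high, left of the polarimeter. Loose; leave it alone. Origin at the centre of its underside.
- specimen_cup: Clear specimen cup with red lid, 50 mm diameter, 59 mm high. Loose; leave it alone. Origin at the centre of its underside.
- kit_carton: Small carton, 50 x 68 x 85 mm. Loose; leave it alone. Origin at the centre of its underside.

How it is judged:
By the outcome, as a careful person would: the job done as asked, in the order asked, and still so for the second after the job is handed in, with the robot touching nothing.
It also fails if it takes over 72 s, if anything falls off the work surface, if the arm or the gripper's body presses on something with over 40 N, if the wrist force passes 120 N, or if a joint passes its speed limit or range.

ROBOT

A 6-joint arm with a two-finger parallel gripper is mounted at the origin on the work surface; the furniture and walls round the work are solid. World frame = base frame: x ahead of the robot, y to its left, z up, the work surface at z = 0. Lengths are in m, angles in rad, forces in N, time in s.
With the tool pointing down it reaches from about 0.35 to 0.775 m from the base axis. Payload 7.3 kg.
Tool frame: the origin (TCP) lies between the finger pads; the fingertips stand robot.tcp_to_tips ahead of it and the grasp point (between the pads) lies 2 mm behind it (robot.tcp_to_tips is the distance from the TCP to the fingertips, in m); y points along the fingers, x is the direction in which the jaws open and shut, and the axes are right-handed (so a half turn about y gives the same grasp; the last joint's range is limited). The gripper opens to 92 mm and grips with 3 to 60 N. Pads are 19 mm wide; open, the fingers measure 130 mm over their backs; the gripper's body (75 mm by 190 mm) begins 47 mm behind the grasp point.
Start: joints at [-1.264, 0.342, 1.524, -0, 1.275, -0.146], TCP at [0.23, -0.472, 0.244] pointing down, gripper open.
Joint ranges: [-2.53, 2.53], [-0.77, 2.02], [0.04, 2.7], [-1, 4.14], [0.28, 2.66], [-3.11, 3.11]. Speed limits (rad/s): [2.57, 2.57, 3.14, 3.14, 3.14, 3.14].

INTERFACE

Orientations are given as [roll, pitch, yaw] about the fixed x, y, z axes, in that order (R = Rz(yaw) Ry(pitch) Rx(roll)).
In Python, from cell import status, read_camera, get_calibration, robot gives the robot as it stands.
- The arm moves only by the shell command python3 -m creep 'ROWS' [FORCE]. ROWS is JSON, a list of rows, each an object of numbers: "dx", "dy", "dz": the shift along the tool's x, y, z in m; "rx", "ry", "rz": the turn, a rotation vector about the tool's x, y, z in rad; "gripper": the opening, from 0 (shut) to 1 (fully open). A call has 1 to 20 rows; each row is the pose to reach, as a shift and turn from the pose commanded when the call began, along the tool's axes at that moment; what a row does not reach only later rows make up. A row lasts 1/8 s, in which the tool goes at most 62.5 mm and 10.7 degrees, less where a joint would pass 70% of its speed; a pose out of reach is approached as far as the arm can. A call with a gripper value outside its range is refused whole. The fingers move at their own pace and stop on an object; FORCE is the grip in N (left out, the last holds). Time passes only in rows, so rows that repeat a pose let the fingers close. It gives the time, the measured TCP pose, the force and the opening at its end, in the units of the state.
- status.observe(): the state, without advancing time (a new reading comes with each control period).
- read_camera(name): name is "side" or "top"; returns (picture, depth): 384x512x3 uint8, red, green, blue; 384x512 float32, m along the optical axis (not along the pixel's ray), 0 where there is no reading.
- get_calibration(name): a dict with "fx", "fy", "cx", "cy" (pixels), "xyz" and "rotation" of the camera in the world. Camera axes: x right, y down, z forward; pixel columns grow to the right and rows downward; lengths in m; the calibration is good to about 2 mm. A picture is of the moment at which its call begins. get_calibration takes no time and is no camera call.
- robot.hand_in(): hands the job in, once; it reports no verdict.
The state is a dict: "time": time; "qpos": joint angles; "qvel": joint speeds; "joint_efforts": joint torques, N m; "tool_pos": TCP position; "tool_rot": TCP orientation; "contact_force": force on the tool from outside, world axes, zero at the start; "torque": the same for the moment, N m; "opening": finger opening in m.
Only numpy, scipy, OpenCV 4.12 (cv2) and the standard library are available. Lean on these libraries where they do the work, as an engineer would, in place of code of your own. Each camera call takes 0.05 s, during which the arm holds its last target.

## Working session

There is one attempt and no reset: what is moved stays moved. The work goes in short steps, Python scripts to look and compute and a shell command to move; the robot and the scene stay as the last step left them, time stands still between calls to the robot, and variables do not carry over. Pictures are saved under pics/ and viewed, and the job is handed in when it is done.

```bash
ls; mkdir -p pics
python3 - <<'E'
from cell import status, read_camera, get_calibration, robot
import cv2,numpy as np
print(status.observe()); print(robot.tcp_to_tips)
for n in("side","top"):
    p,d=read_camera(n); cv2.imwrite(f"pics/{n}0.png",p[:,:,::-1]); np.savez(f"{n}0.npz",p=p,d=d)
    print(get_calibration(n))
E
```

```text
pics
{'time': 0.0, 'qpos': array([-1.26400398e+00,  3.42736556e-01,  1.52502019e+00, -1.92122690e-06,
        1.27540638e+00, -1.46062824e-01]), 'qvel': array([ 6.33448726e-06,  2.16304702e-03,  4.51988110e-04, -5.75245033e-04,
        1.19957416e-03, -8.76345163e-05]), 'joint_efforts': array([-2.98167324e-03, -4.31255329e+01, -2.44222283e+01,  7.13517889e-02,
        5.58763300e-02, -1.34860634e-04]), 'tool_pos': array([ 0.22957801, -0.47171467,  0.24303666]), 'tool_rot': array([-1.57056957e+00,  1.55401478e-03, -1.11794042e+00]), 'contact_force': array([ 0.11589837,  0.06123888, -0.68059916]), 'torque': array([ 0.01941022, -0.01079694, -0.02337686]), 'opening': 0.09158036118538627}
0.017
{'fx': 404.92111534589026, 'fy': 404.92111534589026, 'cx': 254.42127677914507, 'cy': 189.9824175312598, 'xyz': array([ 0.585475  , -1.25678156,  0.63750365]), 'rotation': array([-1.99202157,  0.01467027,  0.02538428])}
{'fx': 353.23345797216706, 'fy': 353.23345797216706, 'cx': 252.40631196291972, 'cy': 187.54734506225836, 'xyz': array([ 0.30864798, -0.05533565,  1.35307315]), 'rotation': array([-2.96274077e+00, -2.09142126e-03, -1.54351967e+00])}
```

View pics/side0.png

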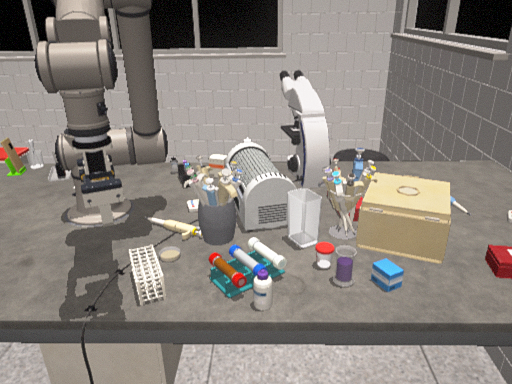

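View pics/top0.png

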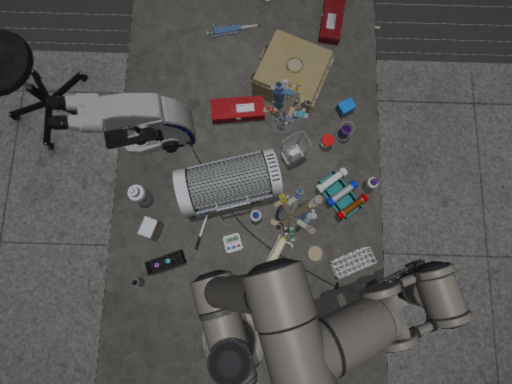

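```bash
cat > h.py <<'E'
import numpy as np,cv2
from scipy.spatial.transform import Rotation as R
from cell import status, read_camera, get_calibration, robot
def cal(n):
    c=get_calibration(n); return c,R.from_euler('xyz',c['rotation']).as_matrix(),np.array(c['xyz'])
def cloud(n,d):
    c,M,t=cal(n); v,u=np.mgrid[:d.shape[0],:d.shape[1]]
    P=np.stack([(u-c['cx'])/c['fx']*d,(v-c['cy'])/c['fy']*d,d],-1)
    return P@M.T+t
def ray(n,u,v,z):
    c,M,t=cal(n); r=M@np.array([(u-c['cx'])/c['fx'],(v-c['cy'])/c['fy'],1]); return t+r*(z-t[2])/r[2]
def proj(n,p):
    c,M,t=cal(n); q=(np.asarray(p)-t)@M; return np.stack([c['cx']+c['fx']*q[...,0]/q[...,2],c['cy']+c['fy']*q[...,1]/q[...,2]],-1)
def load(n,k):
    a=np.load(f"{n}{k}.npz"); return a['p'],a['d']
def snap(n,k,crop=None,s=1):
    p,d=read_camera(n); np.savez(f"{n}{k}.npz",p=p,d=d); save(n,k,p,crop,s); return p,d
def save(n,k,p,crop=None,s=1):
    if crop: p=p[crop[1]:crop[3],crop[0]:crop[2]]
    cv2.imwrite(f"pics/{n}{k}.png",cv2.resize(p[:,:,::-1],None,fx=s,fy=s,interpolation=cv2.INTER_CUBIC))
E
python3 - <<'E'
from h import *
for n in("side","top"):
    p,d=load(n,0); C=cloud(n,d)
    print(n,C[260,60] if n=="side" else C[300,160], )
p,d=load("top",0);C=cloud("top",d)
hsv=cv2.cvtColor(p,cv2.COLOR_RGB2HSV)
for (u,v) in [(352,207),(343,193),(332,180),(230,185),(180,195),(275,180),(256,217),(148,228)]: print(u,v,C[v,u].round(3),p[v,u])
save("top","0c",p,(120,120,420,290),2.6)
p,d=load("side",0);save("side","0c",p,(140,120,340,320),3)
E
```

```text
side [ 0.00393321 -0.31053359 -0.00104626]
top [0.12391556 0.27629677 0.0023024 ]
352 207 [ 0.48  -0.421  0.059] [114  74  26]
343 193 [ 0.531 -0.388  0.062] [145 150 153]
332 180 [ 0.58  -0.349  0.058] [166 168 173]
230 185 [0.53  0.025 0.164] [116 120 118]
180 195 [0.489 0.191 0.178] [166 168 172]
275 180 [ 0.552 -0.129  0.165] [110 112 112]
256 217 [ 0.43  -0.068  0.093] [ 47  74 129]
148 228 [0.381 0.317 0.086] [166 167 172]
```

View pics/top0c.png

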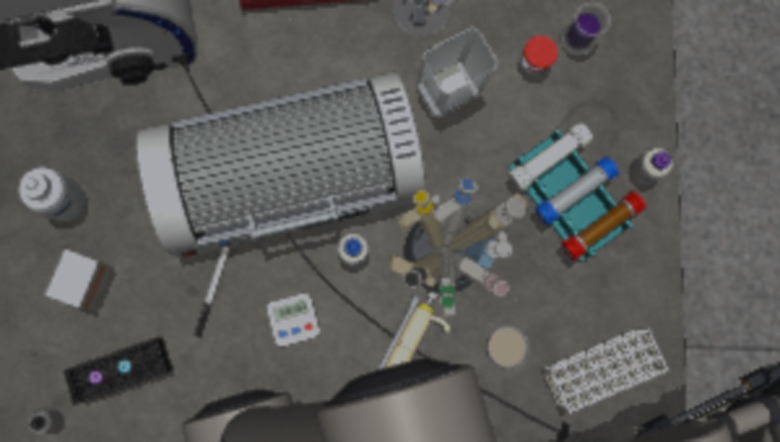

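View pics/side0c.png

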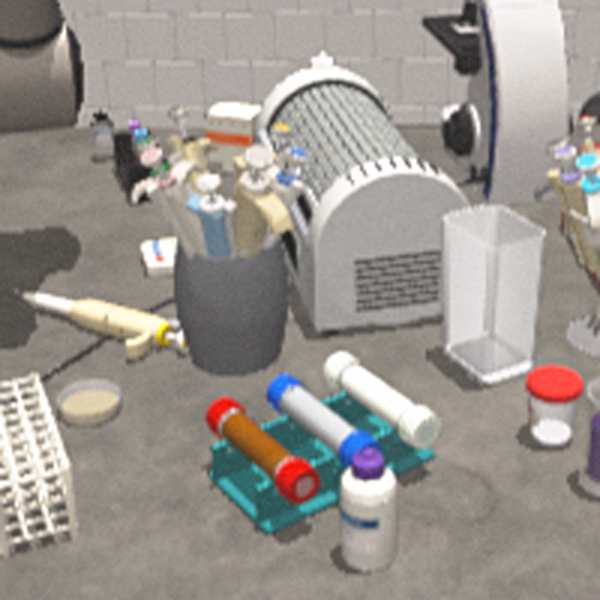

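Run:
```python
from h import *
from scipy.optimize import least_squares
# tube
for n in("top","side"):
    p,d=load(n,0);C=cloud(n,d);h=cv2.cvtColor(p,cv2.COLOR_RGB2HSV)
    m=(((h[...,0]<6)|(h[...,0]>174))&(h[...,1]>150)&(h[...,2]>60)).astype(np.uint8)
    nn,l,s,c=cv2.connectedComponentsWithStats(m)
    for i in range(1,nn):
        if s[i,4]>15:
            q=C[l==i]; print(n,s[i],c[i].round(1),np.median(q,0).round(3),'ray48',ray(n,*c[i],0.052).round(4))
    m=((h[...,0]>7)&(h[...,0]<20)&(h[...,1]>140)).astype(np.uint8)
    nn,l,s,c=cv2.connectedComponentsWithStats(m)
    for i in range(1,nn):
        if s[i,4]>40:
            q=C[l==i]; print(n,'amber',s[i],c[i].round(1),np.median(q,0).round(3),'ray',ray(n,*c[i],0.055).round(4))
# polarimeter cylinder
for n in("top","side"):
    p,d=load(n,0);C=cloud(n,d)
    sel=(C[...,0]>.38)&(C[...,0]<.7)&(C[...,1]>-.17)&(C[...,1]<.27)&(C[...,2]>.12)&(C[...,2]<.2)
    print(n,sel.sum())
    P=C[sel]
    if n=="top": A=P
    else: B=P
np.savez("pol.npz",A=A,B=B)
def res(x,P):
    a,o,zc,r=x; y=np.array([np.cos(a),np.sin(a)]) # y dir ; x dir
    X=P[:,0]*np.sin(a)-P[:,1]*np.cos(a)-o
    return np.hypot(X,P[:,2]-zc)-r
for P in(A,):
    Y=P[:,1]
    Q=P[(Y>-.09)&(Y<.14)]
    r=least_squares(lambda x:res([x[0],x[1],.092,x[2]],Q),[1.4,.5,.078],loss='soft_l1',f_scale=.003)
    print(r.x,np.abs(r.fun).mean(),len(Q))
    r=least_squares(lambda x:res(x,Q),[1.4,.5,.092,.078],loss='soft_l1',f_scale=.003)
    print(r.x,np.abs(r.fun).mean(),len(Q))
```

```text
top [320   0  25  41 582] [332.3  18.4] [ 1.266 -0.363  0.048] ray48 [ 1.2574 -0.3597  0.052 ]
top [211  96  54  25 888] [234.9 107.9] [0.859 0.038 0.048] ray48 [0.8578 0.0252 0.052 ]
top [322 134  12  12 116] [327.6 139.5] [ 0.737 -0.334  0.059] ray48 [ 0.7391 -0.335   0.052 ]
top [360 194   8   8  36] [364.2 197.2] [ 0.518 -0.466  0.061] ray48 [ 0.5188 -0.469   0.052 ]
top [336 211   9   9  44] [340.4 214.9] [ 0.449 -0.377  0.06 ] ray48 [ 0.4504 -0.3794  0.052 ]
top amber [343 198  20  16 119] [352.7 205.6] [ 0.485 -0.424  0.06 ] ray [ 0.4858 -0.4248  0.055 ]
side [  0 148   8  12  71] [  2.6 153.9] [-1.528  1.774 -0.399] ray48 [-0.6108  0.4589  0.052 ]
side [ 15 148  13   8  68] [ 20.7 150.5] [-1.435  1.892 -0.403] ray48 [-0.5534  0.5053  0.052 ]
side [354 197   8  24  77] [357.4 208.5] [ 0.88  -0.079  0.047] ray48 [ 0.8754 -0.0969  0.052 ]
side [316 242  18  12 175] [324.5 247.6] [ 0.738 -0.341  0.06 ] ray48 [ 0.7406 -0.3282  0.052 ]
side [486 245  26  33 684] [499.7 260.7] [ 1.183 -0.367  0.039] ray48 [ 1.1696 -0.3883  0.052 ]
side [209 253  12  11  59] [213.  256.6] [ 0.447 -0.383  0.061] ray48 [ 0.447  -0.3724  0.052 ]
side [232 273  15  15 121] [238.  279.2] [ 0.518 -0.472  0.057] ray48 [ 0.5179 -0.468   0.052 ]
side amber [214 257  23  21 210] [224.4 266.9] [ 0.482 -0.426  0.059] ray [ 0.4814 -0.422   0.055 ]
top 4628
side 2387
[1.83303828 0.54549511 0.07722631] 0.0029334085603525814 2830
[1.83166061 0.54579905 0.08970686 0.07913209] 0.002933127292573214 2830
```

```bash
python3 - <<'E'
from h import *
from scipy.optimize import least_squares
a=1.832;o=.5456
y=np.array([np.cos(a),np.sin(a)]);x=np.array([y[1],-y[0]])
for n in("top","side"):
    p,d=load(n,0);C=cloud(n,d)
    sel=(C[...,0]>.38)&(C[...,0]<.72)&(C[...,1]>-.22)&(C[...,1]<.3)&(C[...,2]>.10)&(C[...,2]<.2)
    P=C[sel];s=P[:,:2]@y;X=P[:,:2]@x-o;rr=np.hypot(X,P[:,2]-.092)
    print(n)
    hs=np.histogram(s[(abs(X)<.07)&(rr>.083)&(rr<.095)],np.arange(-.35,.2,.005))
    for c,e in zip(*hs): 
        if c: print(round(e,3),c,end=' | ')
    print()
    bar=(rr>.098)&(rr<.118)&(X<-.09)&(abs(s)<.25); print('bar',bar.sum(), (s[bar].min(),s[bar].max(),np.median(s[bar]),np.median(X[bar]),np.median(P[bar,2])) if bar.any() else '')
    hb=np.histogram(s[bar],np.arange(-.35,.2,.01));print([(round(e,2),c) for c,e in zip(*hb) if c])
E
python3 - <<'E'
import sys;sys.path.insert(0,'.')
from h import *
p,d=load("top",0);save("top","0d",p,(165,140,300,225),5.8)
E
```

```text
top
-0.335 2 | -0.295 2 | -0.29 52 | -0.285 52 | -0.28 55 | -0.275 58 | -0.27 54 | -0.265 53 | -0.26 61 | -0.255 53 | -0.25 8 | -0.19 1 | -0.17 1 | -0.16 1 | -0.115 1 | -0.095 1 | -0.055 1 | -0.025 1 | -0.01 1 | 0.02 1 | 0.025 22 | 0.03 56 | 0.035 60 | 0.04 53 | 0.045 55 | 0.05 55 | 0.055 58 | 0.06 58 | 0.065 55 | 0.07 44 | 
bar 101 (np.float64(-0.16301820967232114), np.float64(-0.04715912056374013), np.float64(-0.10293622520118248), np.float64(-0.09635412389419606), np.float64(0.14345333020713347))
[(np.float64(-0.17), np.int64(3)), (np.float64(-0.16), np.int64(9)), (np.float64(-0.15), np.int64(9)), (np.float64(-0.14), np.int64(8)), (np.float64(-0.13), np.int64(8)), (np.float64(-0.12), np.int64(8)), (np.float64(-0.11), np.int64(8)), (np.float64(-0.1), np.int64(8)), (np.float64(-0.09), np.int64(9)), (np.float64(-0.08), np.int64(9)), (np.float64(-0.07), np.int64(8)), (np.float64(-0.06), np.int64(10)), (np.float64(-0.05), np.int64(4))]
side
-0.335 7 | -0.33 3 | -0.295 13 | -0.29 85 | -0.285 39 | -0.28 35 | -0.275 25 | -0.27 33 | -0.265 24 | -0.26 32 | -0.255 13 | -0.25 1 | 0.025 20 | 0.03 43 | 0.035 25 | 0.04 16 | 0.045 12 | 0.05 16 | 0.055 14 | 0.06 17 | 0.065 14 | 0.07 8 | 
bar 22 (np.float64(-0.15866316620187287), np.float64(-0.04576799828894059), np.float64(-0.0709803614621513), np.float64(-0.09479647613246475), np.float64(0.14435955354005314))
[(np.float64(-0.16), np.int64(1)), (np.float64(-0.11), np.int64(2)), (np.float64(-0.1), np.int64(3)), (np.float64(-0.09), np.int64(1)), (np.float64(-0.08), np.int64(4)), (np.float64(-0.07), np.int64(2)), (np.float64(-0.06), np.int64(6)), (np.float64(-0.05), np.int64(3))]
```

View pics/top0d.png

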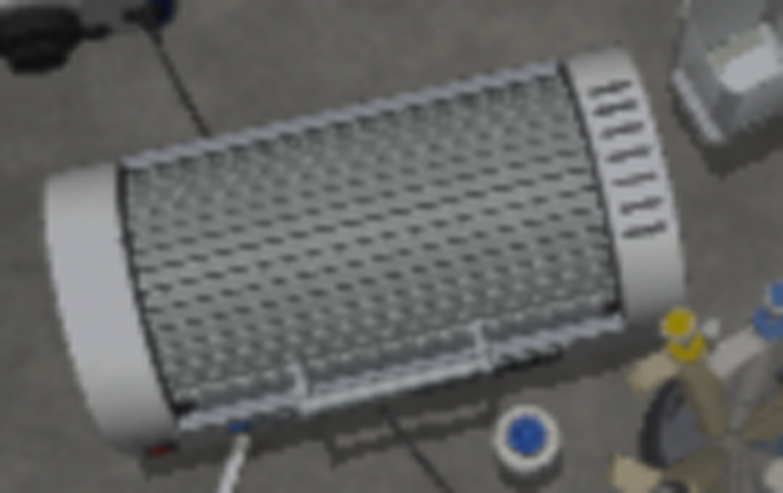

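```bash
cat >> h.py <<'E'
YP=.2612
X=np.array([np.cos(YP),np.sin(YP),0]);Y=np.array([-np.sin(YP),np.cos(YP),0]);Z=np.array([0,0,1.])
P0=.5456*X-.0865*Y
def pol(x,y,z): return P0+x*X+y*Y+z*Z
def rot(yaw,tilt=0): # tilt>0: points towards +jaw x
    x=np.array([np.cos(yaw),np.sin(yaw),0]); d=np.sin(tilt)*x-np.cos(tilt)*Z; n=np.cos(tilt)*x+np.sin(tilt)*Z
    return np.stack([n,d,np.cross(n,d)],1)
def go(p,M):
    s=status.observe(); M0=R.from_euler('xyz',s['tool_rot']).as_matrix()
    dp=M0.T@(np.asarray(p)-s['tool_pos']); rv=R.from_matrix(M0.T@M).as_rotvec()
    print('t',round(s['time'],2),'d(mm)',(dp*1000).round(1),'rv',rv.round(3),'deg',np.degrees(np.linalg.norm(rv)).round(1),'tcp',s['tool_pos'].round(4),'F',s['contact_force'].round(1))
def st():
    s=status.observe(); print('t',round(s['time'],2),s['tool_pos'].round(4),s['tool_rot'].round(3),'F',s['contact_force'].round(1),'q',s['qpos'].round(2),'op',round(s['opening'],4))
E
python3 - <<'E'
from h import *
# bar precise
p,d=load("top",0);C=cloud("top",d)
P=C[(C[...,0]>.38)&(C[...,0]<.6)&(C[...,1]>-.1)&(C[...,1]<.12)&(C[...,2]>.10)&(C[...,2]<.2)]-P0
l=np.c_[P@X,P@Y,P[:,2]]; rr=np.hypot(l[:,0],l[:,2]-.092); b=l[(rr>.1)&(rr<.118)&(l[:,0]<-.085)&(abs(l[:,1]+.0185)<.05)]
print(len(b),np.median(b,0),b[:,0].min(),b[:,0].max(),b[:,2].max(),b[:,2].min())
s=status.observe()
print('purple',ray("top",373,183,.098),'pot',ray("top",289,214,.135))
B=pol(-.096,-.0185,.1385);t=np.radians(35);d=np.sin(t)*X-np.cos(t)*Z
go([.40,-.05,.36],rot(YP)); go(B-.08*d,rot(YP,t)); go(B-.005*d,rot(YP,t))
E
```

```text
82 [-0.09636748 -0.01678686  0.14343134] -0.10104252800057309 -0.09077004195915084 0.14914009392662875 0.1379213332620357
purple [ 0.56433949 -0.48791009  0.098     ] pot [ 0.43941609 -0.18091196  0.135     ]
t 0.1 d(mm) [-304.9 -116.4  337.8] rv [-1.000e-03 -1.379e+00 -1.000e-03] deg 79.0 tcp [ 0.2296 -0.4718  0.2431] F [-0.1  0.2 -0.8]
t 0.1 d(mm) [-344.7   39.6  376.2] rv [ 0.419 -1.334 -0.511] deg 85.3 tcp [ 0.2296 -0.4718  0.2431] F [-0.1  0.2 -0.8]
t 0.1 d(mm) [-336.4  101.1  418.5] rv [ 0.419 -1.334 -0.511] deg 85.3 tcp [ 0.2296 -0.4718  0.2431] F [-0.1  0.2 -0.8]
```

```bash
python3 -m creep '[{"dx":0,"dy":-0.06,"dz":0,"gripper":0.33},{"dx":-0.05,"dy":-0.116,"dz":0.03,"ry":-0.2},{"dx":-0.305,"dy":-0.116,"dz":0.338,"ry":-1.379},{"dx":-0.305,"dy":-0.116,"dz":0.338,"ry":-1.379},{"dx":-0.305,"dy":-0.116,"dz":0.338,"ry":-1.379},{"dx":-0.305,"dy":-0.116,"dz":0.338,"ry":-1.379},{"dx":-0.305,"dy":-0.116,"dz":0.338,"ry":-1.379},{"dx":-0.305,"dy":-0.116,"dz":0.338,"ry":-1.379},{"dx":-0.305,"dy":-0.116,"dz":0.338,"ry":-1.379},{"dx":-0.305,"dy":-0.116,"dz":0.338,"ry":-1.379},{"dx":-0.305,"dy":-0.116,"dz":0.338,"ry":-1.379}]' 15
python3 - <<'E'
from h import *
st()
snap("side",1); snap("top",1)
B=pol(-.096,-.0185,.1385);t=np.radians(35);d=np.sin(t)*X-np.cos(t)*Z
go(B-.08*d,rot(YP,t)); go(B-.005*d,rot(YP,t))
E
```

```text
t 0.1 [ 0.2296 -0.4718  0.2431] [-1.571e+00  1.000e-03 -1.118e+00] F [-0.1  0.2 -0.8] q [-1.26  0.34  1.52  0.    1.28 -0.15] op 0.0919
t 0.2 d(mm) [-344.8   39.6  376.3] rv [ 0.42  -1.333 -0.51 ] deg 85.3 tcp [ 0.2296 -0.4719  0.2433] F [ 0.5 -0.   0.4]
t 0.2 d(mm) [-336.5  101.1  418.5] rv [ 0.42  -1.333 -0.51 ] deg 85.3 tcp [ 0.2296 -0.4719  0.2433] F [ 0.5 -0.   0.4]invalid input at $[0]: expected keys dx, dy, dz, rx, ry, rz, gripper
```

```bash
python3 -m creep '[{"dx":0,"dy":-0.06,"dz":0,"rx":0,"ry":0,"rz":0,"gripper":0.33},{"dx":-0.05,"dy":-0.116,"dz":0.03,"rx":0,"ry":-0.15,"rz":0,"gripper":0.33},{"dx":-0.1,"dy":-0.116,"dz":0.08,"rx":0,"ry":-0.3,"rz":0,"gripper":0.33},{"dx":-0.14,"dy":-0.116,"dz":0.13,"rx":0,"ry":-0.48,"rz":0,"gripper":0.33},{"dx":-0.18,"dy":-0.116,"dz":0.18,"rx":0,"ry":-0.65,"rz":0,"gripper":0.33},{"dx":-0.22,"dy":-0.116,"dz":0.23,"rx":0,"ry":-0.83,"rz":0,"gripper":0.33},{"dx":-0.25,"dy":-0.116,"dz":0.27,"rx":0,"ry":-1.0,"rz":0,"gripper":0.33},{"dx":-0.28,"dy":-0.116,"dz":0.31,"rx":0,"ry":-1.18,"rz":0,"gripper":0.33},{"dx":-0.305,"dy":-0.116,"dz":0.338,"rx":0,"ry":-1.35,"rz":0,"gripper":0.33},{"dx":-0.305,"dy":-0.116,"dz":0.338,"rx":0,"ry":-1.379,"rz":0,"gripper":0.33},{"dx":-0.305,"dy":-0.116,"dz":0.338,"rx":0,"ry":-1.379,"rz":0,"gripper":0.33}]' 15
python3 - <<'E'
from h import *
st()
snap("side",1); snap("top",1)
B=pol(-.096,-.0185,.1385);t=np.radians(35);d=np.sin(t)*X-np.cos(t)*Z
go(B-.08*d,rot(YP,t)); go(B-.005*d,rot(YP,t))
E
```

```text
time: 1.58
tool_pos: [0.4, -0.0503, 0.3596]
tool_rot: [-1.571, 0.001, 0.26]
contact_force: [-0.2, -0.3, -0.4]
opening: 0.0307
t 1.57 [ 0.4    -0.0503  0.3596] [-1.571e+00  1.000e-03  2.600e-01] F [-0.2 -0.3 -0.4] q [-0.32  0.04  1.59 -0.    1.51 -0.58] op 0.0307
t 1.68 d(mm) [ 30.4 155.6  47.6] rv [ 0.001 -0.003 -0.611] deg 35.0 tcp [ 0.3999 -0.0509  0.3597] F [-0.2 -0.4 -0. ]
t 1.68 d(mm) [ 73.4 217.   47.7] rv [ 0.001 -0.003 -0.611] deg 35.0 tcp [ 0.3999 -0.0509  0.3597] F [-0.2 -0.4 -0. ]
```

View pics/side1.png

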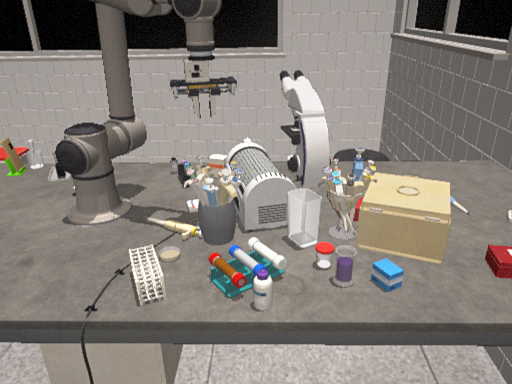

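```bash
python3 -m creep '[{"dx":0.008,"dy":0.03,"dz":0.012,"rx":0,"ry":0,"rz":-0.15,"gripper":0.33},{"dx":0.016,"dy":0.07,"dz":0.024,"rx":0,"ry":0,"rz":-0.3,"gripper":0.33},{"dx":0.023,"dy":0.11,"dz":0.036,"rx":0,"ry":0,"rz":-0.45,"gripper":0.33},{"dx":0.03,"dy":0.15,"dz":0.047,"rx":0,"ry":0,"rz":-0.6,"gripper":0.33},{"dx":0.03,"dy":0.155,"dz":0.047,"rx":0,"ry":0,"rz":-0.61,"gripper":0.33},{"dx":0.03,"dy":0.155,"dz":0.047,"rx":0,"ry":0,"rz":-0.61,"gripper":0.33}]'
python3 - <<'E'
from h import *
st()
snap("side",2,(140,60,340,240),3.5); snap("top",2,(140,120,320,260),4)
B=pol(-.096,-.0185,.1385);t=np.radians(35);d=np.sin(t)*X-np.cos(t)*Z
go(B-.005*d,rot(YP,t))
E
```

```text
time: 2.42
tool_pos: [0.4157, 0.0026, 0.2035]
tool_rot: [-1.567, -0.607, 0.255]
contact_force: [0.4, -1.5, 0.0]
opening: 0.0305
t 2.42 [0.4157 0.0026 0.2035] [-1.567 -0.607  0.255] F [ 0.4 -1.5  0. ] q [-0.47 -0.04  2.3   0.81  0.55 -1.36] op 0.0305
t 2.52 d(mm) [-1.2 76.   0.9] rv [ 0.001 -0.001 -0.001] deg 0.1 tcp [0.4177 0.0022 0.2056] F [ 0.9 -0.7  0.6]
```

View pics/side2.png

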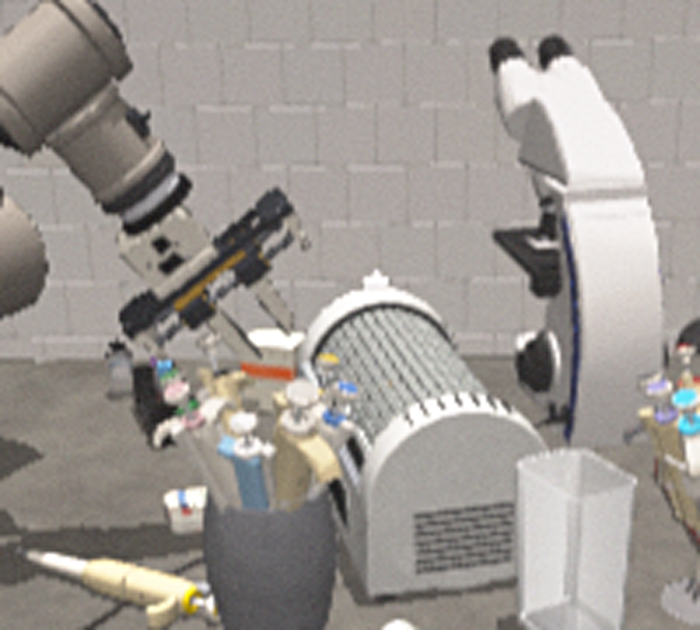

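View pics/top2.png

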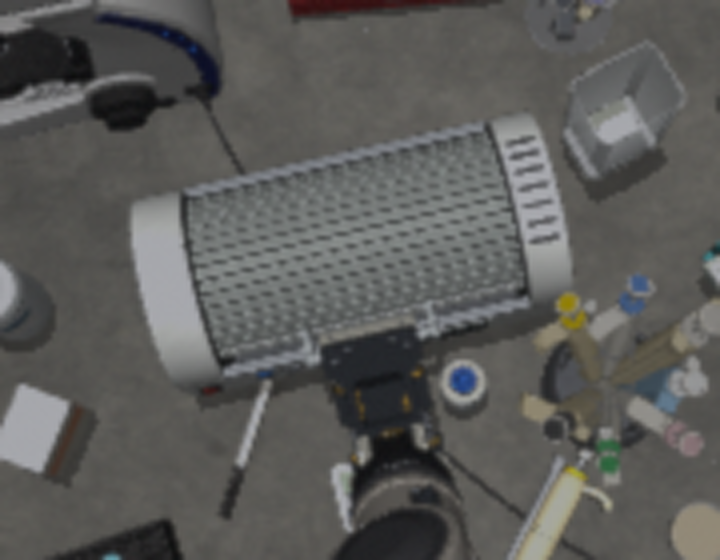

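```bash
python3 -m creep '[{"dx":0,"dy":0.02,"dz":0,"rx":0,"ry":0,"rz":0,"gripper":0.33},{"dx":0,"dy":0.04,"dz":0,"rx":0,"ry":0,"rz":0,"gripper":0.33},{"dx":0,"dy":0.06,"dz":0,"rx":0,"ry":0,"rz":0,"gripper":0.33},{"dx":-0.001,"dy":0.075,"dz":0,"rx":0,"ry":0,"rz":0,"gripper":0.33},{"dx":-0.001,"dy":0.075,"dz":0,"rx":0,"ry":0,"rz":0,"gripper":0.33}]'
python3 - <<'E'
from h import *
st()
snap("side",3,(170,80,310,200),5)
E
```

```text
time: 3.15
tool_pos: [0.4591, 0.014, 0.1431]
tool_rot: [-1.57, -0.611, 0.261]
contact_force: [-0.3, 0.7, -0.4]
opening: 0.0303
t 3.15 [0.4591 0.014  0.1431] [-1.57  -0.611  0.261] F [-0.3  0.7 -0.4] q [-0.37  0.18  2.31  1.22  0.37 -1.73] op 0.0303
```

View pics/side3.png

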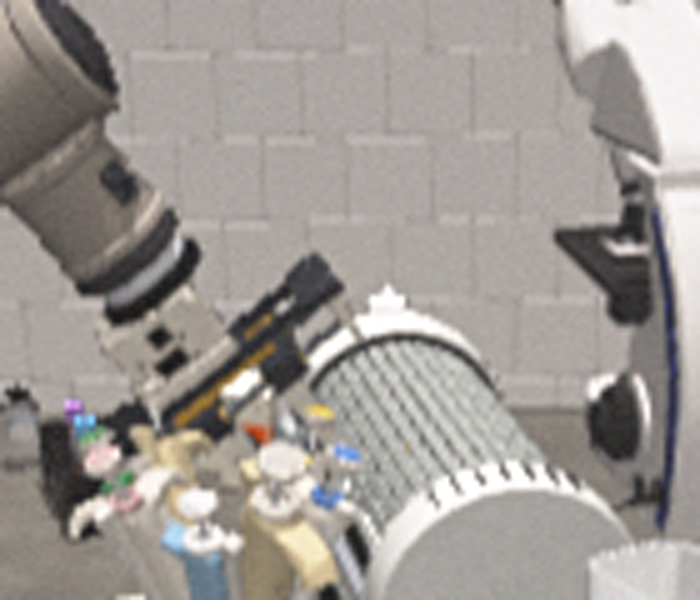

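```bash
python3 -m creep '[{"dx":0,"dy":0,"dz":0,"rx":0,"ry":0,"rz":0,"gripper":0.0},{"dx":0,"dy":0,"dz":0,"rx":0,"ry":0,"rz":0,"gripper":0.0},{"dx":0,"dy":0,"dz":0,"rx":0,"ry":0,"rz":0,"gripper":0.0},{"dx":0,"dy":0,"dz":0,"rx":0,"ry":0,"rz":0,"gripper":0.0}]' 12
python3 - <<'E'
from h import *
st()
E
```

```text
time: 3.7
tool_pos: [0.4583, 0.0138, 0.1432]
tool_rot: [-1.572, -0.611, 0.261]
contact_force: [2.6, 0.7, 0.7]
opening: 0.0093
t 3.7 [0.4583 0.0138 0.1432] [-1.572 -0.611  0.261] F [2.6 0.7 0.7] q [-0.37  0.18  2.31  1.22  0.37 -1.74] op 0.0093
```

```bash
cat >> h.py <<'E'
def arc(t0,t1,f0,f1,n,off=.005,r=.107,yl=None):
    s=status.observe(); M0=R.from_euler('xyz',s['tool_rot']).as_matrix()
    l=s['tool_pos']-P0; yl=l@Y if yl is None else yl
    for k in range(1,n+1):
        th=np.radians(t0+(t1-t0)*k/n); f=np.radians(f0+(f1-f0)*k/n); M=rot(YP,f)
        p=pol(-r*np.cos(th),yl,.092+r*np.sin(th))-off*M[:,1]
        dp=M0.T@(p-s['tool_pos']); rv=R.from_matrix(M0.T@M).as_rotvec()
        print(round(np.degrees(th),1),dp.round(3),rv.round(2))
E
python3 - <<'E'
from h import *
s=status.observe(); M=R.from_euler('xyz',s['tool_rot']).as_matrix()
b=s['tool_pos']+.005*M[:,1]-P0; b=np.array([b@X,b@Y,b[2]-.092]); print(b,np.degrees(np.arctan2(b[2],-b[0])),np.hypot(b[0],b[2]))
arc(26.5,158,35,-20,17)
E
```

```text
[-0.0964326  -0.01847146  0.04714483] 26.05349581004955 0.10734002086352185
34.2 [ 0.014 -0.006 -0.   ] [ 0.   -0.    0.06]
42.0 [ 0.028 -0.01  -0.   ] [ 0.   -0.    0.11]
49.7 [ 0.043 -0.013 -0.   ] [ 0.   -0.    0.17]
57.4 [ 0.058 -0.013 -0.   ] [ 0.   -0.    0.23]
65.2 [ 0.072 -0.011 -0.   ] [ 0.   -0.    0.28]
72.9 [ 0.087 -0.008 -0.   ] [ 0.   -0.    0.34]
80.6 [ 0.1   -0.002 -0.   ] [ 0.  -0.   0.4]
88.4 [0.113 0.005 0.   ] [ 0.   -0.    0.45]
96.1 [0.125 0.014 0.   ] [ 0.   -0.    0.51]
103.9 [0.135 0.024 0.   ] [ 0.   -0.    0.57]
111.6 [0.144 0.036 0.   ] [ 0.   -0.    0.62]
119.3 [0.152 0.049 0.   ] [ 0.   -0.    0.68]
127.1 [0.157 0.062 0.   ] [ 0.   -0.    0.73]
134.8 [0.161 0.077 0.   ] [ 0.   -0.    0.79]
142.5 [0.163 0.091 0.   ] [ 0.   -0.    0.85]
150.3 [0.162 0.106 0.   ] [ 0.  -0.   0.9]
158.0 [0.16 0.12 0.  ] [ 0.   -0.    0.96]
```

Go in two halves.

```bash
python3 -m creep '[{"dx":0.014,"dy":-0.006,"dz":0,"rx":0,"ry":0,"rz":0.06,"gripper":0},{"dx":0.028,"dy":-0.01,"dz":0,"rx":0,"ry":0,"rz":0.11,"gripper":0},{"dx":0.043,"dy":-0.013,"dz":0,"rx":0,"ry":0,"rz":0.17,"gripper":0},{"dx":0.058,"dy":-0.013,"dz":0,"rx":0,"ry":0,"rz":0.23,"gripper":0},{"dx":0.072,"dy":-0.011,"dz":0,"rx":0,"ry":0,"rz":0.28,"gripper":0},{"dx":0.087,"dy":-0.008,"dz":0,"rx":0,"ry":0,"rz":0.34,"gripper":0},{"dx":0.1,"dy":-0.002,"dz":0,"rx":0,"ry":0,"rz":0.4,"gripper":0},{"dx":0.113,"dy":0.005,"dz":0,"rx":0,"ry":0,"rz":0.45,"gripper":0}]'
python3 - <<'E'
from h import *
st()
s=status.observe(); M=R.from_euler('xyz',s['tool_rot']).as_matrix()
b=s['tool_pos']+.005*M[:,1]-P0; b=np.array([b@X,b@Y,b[2]-.092]); print(b,np.degrees(np.arctan2(b[2],-b[0])),np.hypot(b[0],b[2]))
arc(88.4,158,9,-20,9,yl=-.0185)
snap("side",4,(140,40,340,240),3)
E
```

```text
time: 4.7
tool_pos: [0.5498, 0.0392, 0.2039]
tool_rot: [-1.571, -0.158, 0.261]
contact_force: [-2.7, 0.9, 1.9]
opening: 0.0095
t 4.7 [0.5498 0.0392 0.2039] [-1.571 -0.158  0.261] F [-2.7  0.9  1.9] q [-0.1   0.35  1.65  0.07  1.   -0.39] op 0.0095
[-0.00352112 -0.01758649  0.10692707] 88.1139269801232 0.10698502737148954
96.1 [ 0.015  0.003 -0.001] [-0.   -0.    0.06]
103.9 [ 0.029  0.008 -0.001] [-0.   -0.    0.11]
111.6 [ 0.042  0.014 -0.001] [-0.   -0.    0.17]
119.3 [ 0.054  0.022 -0.001] [-0.   -0.    0.23]
127.1 [ 0.065  0.032 -0.001] [-0.   -0.    0.28]
134.8 [ 0.075  0.043 -0.001] [-0.   -0.    0.34]
142.5 [ 0.083  0.056 -0.001] [-0.   -0.    0.39]
150.3 [ 0.089  0.069 -0.001] [-0.   -0.    0.45]
158.0 [ 0.093  0.083 -0.001] [-0.   -0.    0.51]
```

View pics/side4.png

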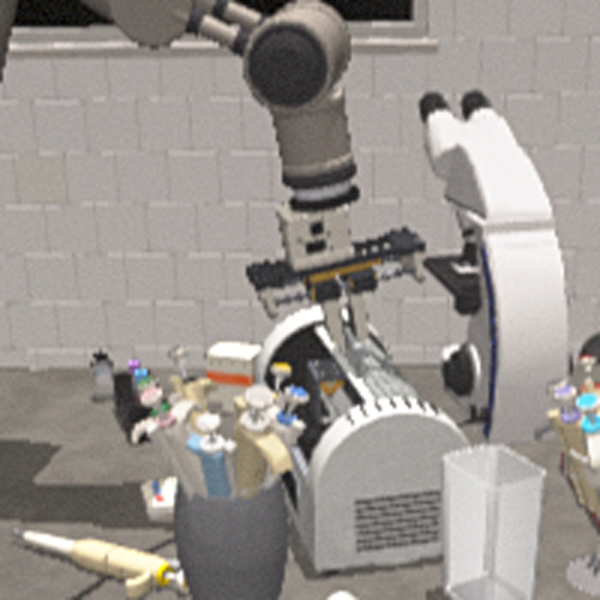

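```bash
python3 -m creep '[{"dx":0.015,"dy":0.003,"dz":0,"rx":0,"ry":0,"rz":0.06,"gripper":0},{"dx":0.029,"dy":0.008,"dz":0,"rx":0,"ry":0,"rz":0.11,"gripper":0},{"dx":0.042,"dy":0.014,"dz":0,"rx":0,"ry":0,"rz":0.17,"gripper":0},{"dx":0.054,"dy":0.022,"dz":0,"rx":0,"ry":0,"rz":0.23,"gripper":0},{"dx":0.065,"dy":0.032,"dz":0,"rx":0,"ry":0,"rz":0.28,"gripper":0},{"dx":0.075,"dy":0.043,"dz":0,"rx":0,"ry":0,"rz":0.34,"gripper":0},{"dx":0.083,"dy":0.056,"dz":0,"rx":0,"ry":0,"rz":0.39,"gripper":0},{"dx":0.089,"dy":0.069,"dz":0,"rx":0,"ry":0,"rz":0.45,"gripper":0},{"dx":0.0925,"dy":0.081,"dz":0,"rx":0,"ry":0,"rz":0.5,"gripper":0},{"dx":0.0925,"dy":0.082,"dz":0,"rx":0,"ry":0,"rz":0.5,"gripper":0}]'
python3 - <<'E'
from h import *
st()
s=status.observe(); M=R.from_euler('xyz',s['tool_rot']).as_matrix()
b=s['tool_pos']+.005*M[:,1]-P0; b=np.array([b@X,b@Y,b[2]-.092]); print(b,np.degrees(np.arctan2(b[2],-b[0])),np.hypot(b[0],b[2]))
snap("side",5,(140,40,340,240),3)
snap("top",5,(140,100,320,260),4)
E
```

```text
time: 6.0
tool_pos: [0.6516, 0.0661, 0.1348]
tool_rot: [-1.57, 0.34, 0.262]
contact_force: [3.4, 1.7, -1.2]
opening: 0.0101
t 6.0 [0.6516 0.0661 0.1348] [-1.57   0.34   0.262] F [ 3.4  1.7 -1.2] q [ 0.02  0.88  0.91 -0.08  1.68 -0.24] op 0.0101
[ 0.09930738 -0.0179018   0.03809794] 159.01136263815275 0.10636451205698243
```

View pics/side5.png

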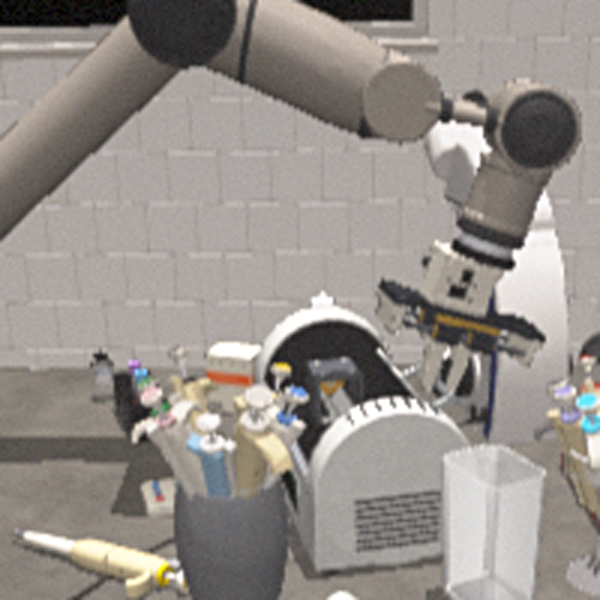

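View pics/top5.png

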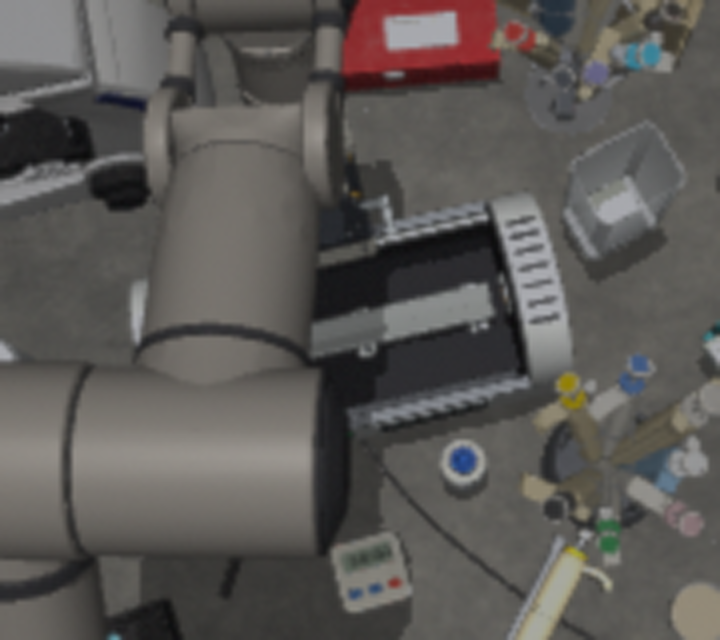

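```bash
python3 -m creep '[{"dx":0,"dy":0,"dz":0,"rx":0,"ry":0,"rz":0,"gripper":0.16},{"dx":0,"dy":-0.001,"dz":0,"rx":0,"ry":0,"rz":0,"gripper":0.16},{"dx":0,"dy":-0.01,"dz":0,"rx":0,"ry":0,"rz":0,"gripper":0.16},{"dx":0,"dy":-0.025,"dz":0,"rx":0,"ry":0,"rz":0,"gripper":0.2},{"dx":0,"dy":-0.06,"dz":0,"rx":0,"ry":0,"rz":0,"gripper":0.48},{"dx":0,"dy":-0.1,"dz":0,"rx":0,"ry":0,"rz":-0.15,"gripper":0.48},{"dx":-0.04,"dy":-0.14,"dz":0,"rx":0,"ry":0,"rz":-0.34,"gripper":0.48},{"dx":-0.09,"dy":-0.17,"dz":0,"rx":0,"ry":0,"rz":-0.34,"gripper":0.48},{"dx":-0.14,"dy":-0.2,"dz":0,"rx":0,"ry":0,"rz":-0.34,"gripper":0.48},{"dx":-0.14,"dy":-0.2,"dz":0,"rx":0,"ry":0,"rz":-0.34,"gripper":0.48}]'
python3 - <<'E'
from h import *
st()
T=np.array([.4842,-.4235,.0]);a=np.arctan2(.089,-.0688); print('axis',a)
ax=np.array([np.cos(a),np.sin(a),0]); G=T-.012*ax
go(np.r_[G[:2],.30],rot(a-np.pi/2)); go(np.r_[G[:2],.12],rot(a-np.pi/2)); go(np.r_[G[:2],.059],rot(a-np.pi/2))
snap("side",6); snap("top",6,(140,100,320,260),4)
E
```

```text
time: 7.35
tool_pos: [0.5868, 0.0482, 0.3791]
tool_rot: [-1.574, -0.01, 0.26]
contact_force: [1.5, 0.2, 0.0]
opening: 0.0443
t 7.35 [0.5868 0.0482 0.3791] [-1.574 -0.01   0.26 ] F [1.5 0.2 0. ] q [-0.05  0.4   1.07 -0.    1.66 -0.31] op 0.0443
axis 2.2288767723635496
t 7.35 d(mm) [-216.7   78.6 -440.2] rv [ 0.006 -0.398  0.009] deg 22.8 tcp [0.5868 0.0482 0.3791] F [1.5 0.2 0. ]
t 7.35 d(mm) [-218.5  258.6 -439.6] rv [ 0.006 -0.398  0.009] deg 22.8 tcp [0.5868 0.0482 0.3791] F [1.5 0.2 0. ]
t 7.35 d(mm) [-219.1  319.6 -439.3] rv [ 0.006 -0.398  0.009] deg 22.8 tcp [0.5868 0.0482 0.3791] F [1.5 0.2 0. ]
```

View pics/side6.png

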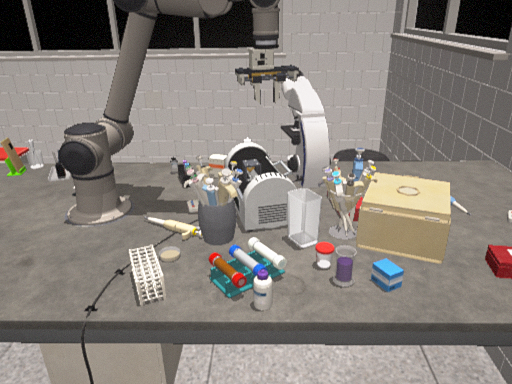

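View pics/top6.png

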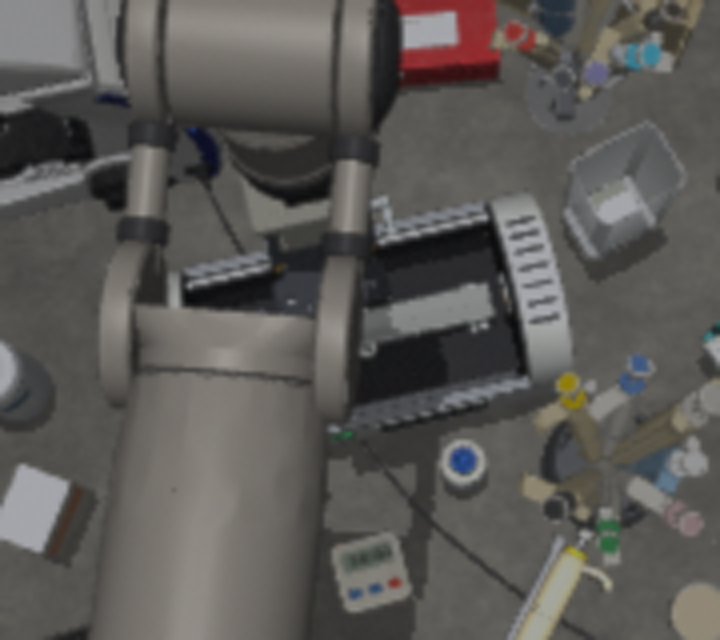

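```bash
python3 -m creep '[{"dx":-0.025,"dy":0,"dz":-0.05,"rx":0,"ry":-0.04,"rz":0,"gripper":0.48},{"dx":-0.05,"dy":0,"dz":-0.1,"rx":0,"ry":-0.08,"rz":0,"gripper":0.48},{"dx":-0.075,"dy":0,"dz":-0.15,"rx":0,"ry":-0.12,"rz":0,"gripper":0.48},{"dx":-0.1,"dy":0.01,"dz":-0.2,"rx":0,"ry":-0.18,"rz":0,"gripper":0.48},{"dx":-0.125,"dy":0.02,"dz":-0.25,"rx":0,"ry":-0.24,"rz":0,"gripper":0.48},{"dx":-0.15,"dy":0.03,"dz":-0.3,"rx":0,"ry":-0.3,"rz":0,"gripper":0.48},{"dx":-0.172,"dy":0.05,"dz":-0.35,"rx":0,"ry":-0.36,"rz":0,"gripper":0.48},{"dx":-0.195,"dy":0.07,"dz":-0.395,"rx":0,"ry":-0.398,"rz":0,"gripper":0.48},{"dx":-0.217,"dy":0.078,"dz":-0.44,"rx":0.006,"ry":-0.398,"rz":0.009,"gripper":0.48},{"dx":-0.218,"dy":0.16,"dz":-0.44,"rx":0.006,"ry":-0.398,"rz":0.009,"gripper":0.48},{"dx":-0.218,"dy":0.2,"dz":-0.44,"rx":0.006,"ry":-0.398,"rz":0.009,"gripper":0.48},{"dx":-0.218,"dy":0.22,"dz":-0.44,"rx":0.006,"ry":-0.398,"rz":0.009,"gripper":0.48},{"dx":-0.218,"dy":0.22,"dz":-0.44,"rx":0.006,"ry":-0.398,"rz":0.009,"gripper":0.48}]'
python3 - <<'E'
from h import *
st()
T=np.array([.484,-.4228,.0]);a=np.radians(127.5)
ax=np.array([np.cos(a),np.sin(a),0]); G=T-.012*ax
go(np.r_[G[:2],.059],rot(a-np.pi/2))
snap("side",7,(160,160,330,320),4); snap("top",7,(240,120,420,260),4)
# polarimeter open: rail
E
```

```text
time: 9.07
tool_pos: [0.4898, -0.4315, 0.1483]
tool_rot: [-1.556, 0.008, 0.659]
contact_force: [0.0, -1.1, 0.0]
opening: 0.0441
t 9.07 [ 0.4898 -0.4315  0.1483] [-1.556  0.008  0.659] F [ 0.  -1.1  0. ] q [-0.84  0.66  1.25 -0.01  1.24 -1.49] op 0.0441
t 9.07 d(mm) [ 1.4 89.3 -2.9] rv [-0.015  0.005 -0.008] deg 1.0 tcp [ 0.4898 -0.4315  0.1483] F [ 0.  -1.1  0. ]
```

View pics/side7.png

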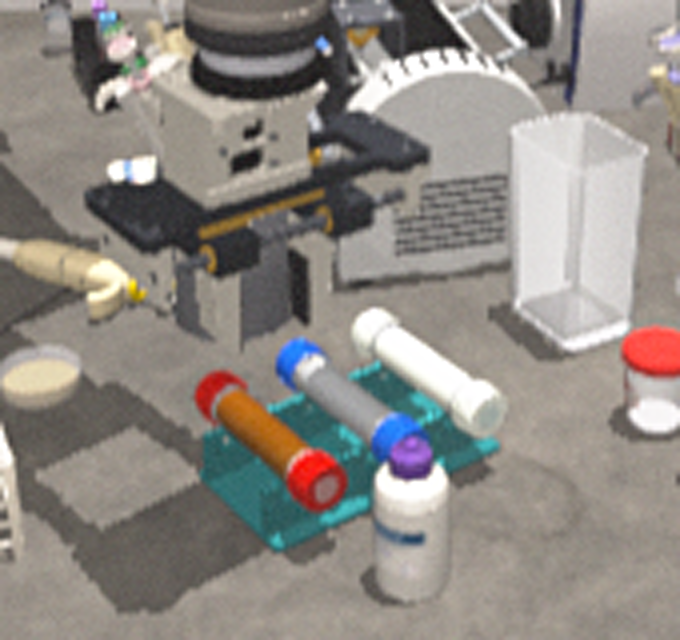

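View pics/top7.png

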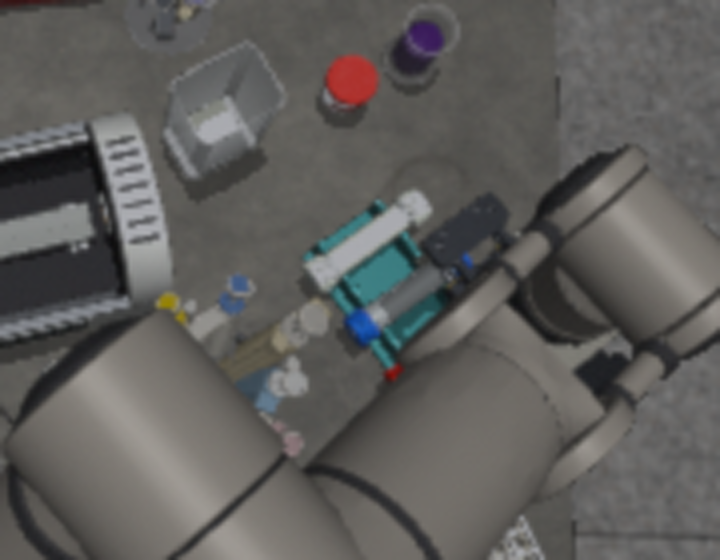

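```bash
python3 -m creep '[{"dx":0.0015,"dy":0.02,"dz":-0.003,"rx":-0.015,"ry":0.005,"rz":-0.008,"gripper":0.48},{"dx":0.0015,"dy":0.04,"dz":-0.003,"rx":-0.015,"ry":0.005,"rz":-0.008,"gripper":0.48},{"dx":0.0015,"dy":0.055,"dz":-0.003,"rx":-0.015,"ry":0.005,"rz":-0.008,"gripper":0.48},{"dx":0.0015,"dy":0.07,"dz":-0.003,"rx":-0.015,"ry":0.005,"rz":-0.008,"gripper":0.48},{"dx":0.0015,"dy":0.08,"dz":-0.003,"rx":-0.015,"ry":0.005,"rz":-0.008,"gripper":0.48},{"dx":0.0015,"dy":0.089,"dz":-0.003,"rx":-0.015,"ry":0.005,"rz":-0.008,"gripper":0.48},{"dx":0.0015,"dy":0.089,"dz":-0.003,"rx":-0.015,"ry":0.005,"rz":-0.008,"gripper":0.48}]'
python3 - <<'E'
from h import *
st()
T=np.array([.484,-.4228,.0]);a=np.radians(127.5)
ax=np.array([np.cos(a),np.sin(a),0]); G=T-.012*ax
go(np.r_[G[:2],.059],rot(a-np.pi/2))
snap("side",8,(160,160,330,320),4)
E
```

```text
time: 10.05
tool_pos: [0.4926, -0.4337, 0.0626]
tool_rot: [-1.577, -0.0, 0.654]
contact_force: [-0.3, 0.1, 0.3]
opening: 0.0439
t 10.05 [ 0.4926 -0.4337  0.0626] [-1.577 -0.     0.654] F [-0.3  0.1  0.3] q [-0.84  0.75  1.35 -0.    1.04 -1.49] op 0.0439
t 10.05 d(mm) [-0.2  3.6  1.9] rv [ 0.006 -0.     0.   ] deg 0.4 tcp [ 0.4926 -0.4337  0.0626] F [-0.3  0.1  0.3]
```

View pics/side8.png

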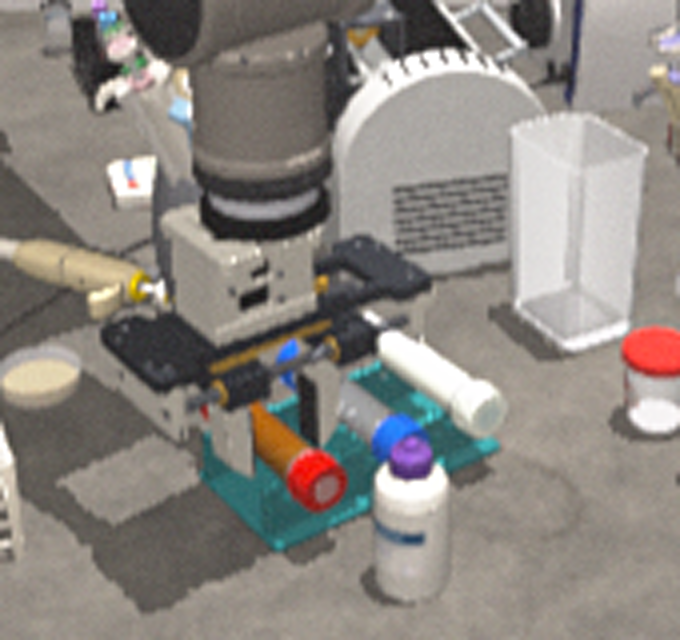

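```bash
python3 -m creep '[{"dx":0,"dy":0.0035,"dz":0.001,"rx":0,"ry":0,"rz":0,"gripper":0.48},{"dx":0,"dy":0.0035,"dz":0.001,"rx":0,"ry":0,"rz":0,"gripper":0.2},{"dx":0,"dy":0.0035,"dz":0.001,"rx":0,"ry":0,"rz":0,"gripper":0.1},{"dx":0,"dy":0.0035,"dz":0.001,"rx":0,"ry":0,"rz":0,"gripper":0.1},{"dx":0,"dy":0.0035,"dz":0.001,"rx":0,"ry":0,"rz":0,"gripper":0.1}]' 20
```

```text
time: 10.72
tool_pos: [0.4936, -0.4323, 0.0604]
tool_rot: [-1.579, -0.003, 0.654]
contact_force: [4.5, 3.8, 1.6]
opening: 0.0254
```

```bash
python3 -m creep '[{"dx":0,"dy":-0.01,"dz":0,"rx":0,"ry":0,"rz":0,"gripper":0.1},{"dx":0,"dy":-0.03,"dz":0,"rx":0,"ry":0,"rz":0,"gripper":0.1},{"dx":0,"dy":-0.07,"dz":0,"rx":0,"ry":0,"rz":0,"gripper":0.1},{"dx":0,"dy":-0.12,"dz":0,"rx":0,"ry":0,"rz":0,"gripper":0.1},{"dx":0,"dy":-0.18,"dz":0,"rx":0,"ry":0,"rz":0,"gripper":0.1},{"dx":0,"dy":-0.23,"dz":0,"rx":0,"ry":0,"rz":0,"gripper":0.1},{"dx":0,"dy":-0.26,"dz":0,"rx":0,"ry":0,"rz":0,"gripper":0.1},{"dx":0,"dy":-0.26,"dz":0,"rx":0,"ry":0,"rz":0,"gripper":0.1}]'
python3 - <<'E'
from h import *
st()
for z in(.32,.16): go(pol(0,-.062,z),rot(YP))
p,d=snap("side",9); p,d=snap("top",9)
save("side","9c",p)
import numpy as np
C=cloud("top",d)
save("top","9c",p,(140,100,320,260),4)
E
```

```text
time: 11.72
tool_pos: [0.4912, -0.4323, 0.3229]
tool_rot: [-1.584, -0.0, 0.654]
contact_force: [0.4, -1.0, -2.9]
opening: 0.0255
t 11.72 [ 0.4912 -0.4323  0.3229] [-1.584 -0.     0.654] F [ 0.4 -1.  -2.9] q [-0.84  0.55  0.98 -0.    1.6  -1.49] op 0.0255
t 11.72 d(mm) [320.3  -0.9 296. ] rv [0.013 0.393 0.003] deg 22.5 tcp [ 0.4912 -0.4323  0.3229] F [ 0.4 -1.  -2.9]
t 11.72 d(mm) [320.3 159.1 298.1] rv [0.013 0.393 0.003] deg 22.5 tcp [ 0.4912 -0.4323  0.3229] F [ 0.4 -1.  -2.9]
```

View pics/side9.png

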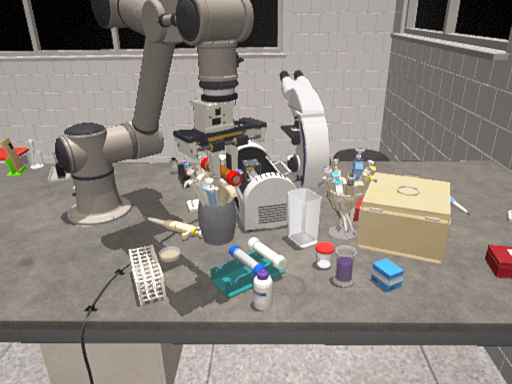

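View pics/top9c.png

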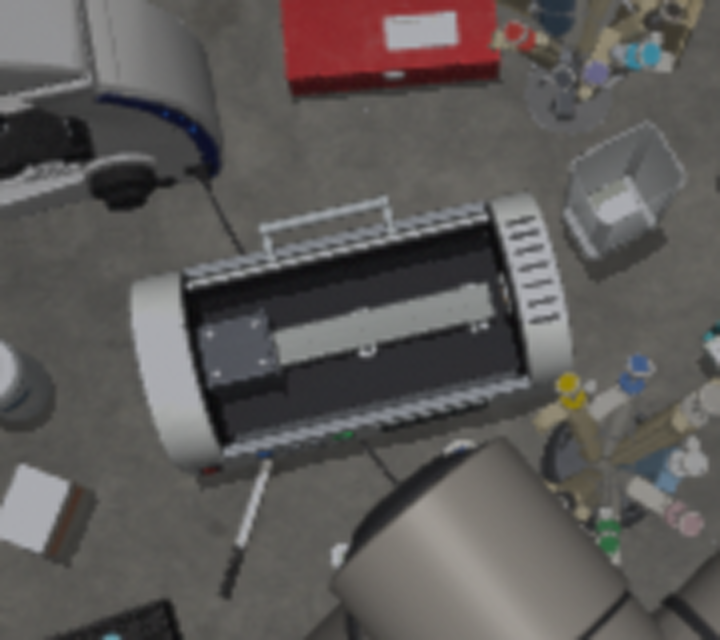

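Run:
```python
from h import *
p,d=load("top",9)
g=cv2.cvtColor(p,cv2.COLOR_RGB2GRAY).astype(int)
C=cloud("top",d)
m=np.zeros_like(g,np.uint8)
roi=np.zeros_like(m);cv2.fillPoly(roi,[np.array([[210,180],[263,166],[263,182],[210,196]],np.int32)],1)
m=((g>100)&(roi>0)).astype(np.uint8)
nn,l,s,c=cv2.connectedComponentsWithStats(m); i=1+np.argmax(s[1:,4]); print(s[i],c[i])
# per column mid
A=[]
for u in range(212,261):
    v=np.where(l[:,u]==i)[0]
    if len(v)>=5:
        w=ray("top",u,(v.min()+v.max())/2,.088)-P0; A.append([w@X,w@Y,len(v)])
A=np.array(A);print(A[::4].round(4)); print(np.polyfit(A[:,1],A[:,0],1), A[:,0].mean())
for n in("side","top"):
    p,d=load(n,9);C=cloud(n,d);h=cv2.cvtColor(p,cv2.COLOR_RGB2HSV)
    m=(((h[...,0]<8)|(h[...,0]>172))&(h[...,1]>130)&(h[...,2]>50)).astype(np.uint8)
    nn,l,s,c=cv2.connectedComponentsWithStats(m)
    for i in range(1,nn):
        if s[i,4]>8 and 150<c[i][0]<300 and c[i][1]>140: print(n,s[i],c[i].round(1),np.median(C[l==i],0).round(3))
p,d=load("side",9);save("side","9d",p,(160,110,280,210),6)
s=status.observe();M=R.from_euler('xyz',s['tool_rot']).as_matrix()
for k in(-.053,.077): print('expected cap end',(s['tool_pos']+.011*M[:,1]+k*M[:,2]).round(3),proj("side",s['tool_pos']+.011*M[:,1]+k*M[:,2]))
```

```text
[210 171  53  20 466] [236.13304721 180.46137339]
[[-2.000e-04  3.960e-02  9.000e+00]
 [ 0.000e+00  2.460e-02  9.000e+00]
 [ 3.000e-04  9.600e-03  9.000e+00]
 [ 5.000e-04 -5.400e-03  9.000e+00]
 [ 8.000e-04 -2.040e-02  9.000e+00]
 [-4.400e-03 -3.420e-02  1.100e+01]
 [-5.000e-04 -5.000e-02  8.000e+00]
 [-3.000e-04 -6.510e-02  8.000e+00]
 [-0.000e+00 -8.010e-02  8.000e+00]
 [ 2.000e-04 -9.520e-02  8.000e+00]
 [ 5.000e-04 -1.103e-01  8.000e+00]
 [ 2.500e-03 -1.259e-01  9.000e+00]
 [-4.500e-03 -1.393e-01  1.100e+01]]
[ 4.74394381e-03 -2.80417965e-06] -0.00024085391802337484
side [201 158   7  13  50] [203.6 162.9] [ 0.442 -0.388  0.318]
side [225 170  18  16 160] [232.8 177.1] [ 0.514 -0.473  0.318]
expected cap end [ 0.523 -0.474  0.308] [236.3516095 180.7831741]
expected cap end [ 0.444 -0.37   0.307] [205.55348685 164.07046844]
```

View pics/side9d.png

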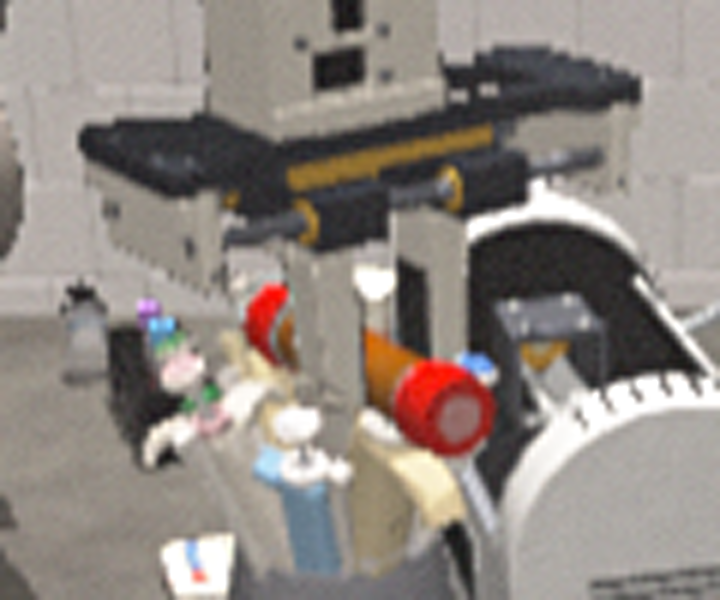

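```bash
python3 -m creep '[{"dx":0.035,"dy":0,"dz":0.035,"rx":0,"ry":0.05,"rz":0,"gripper":0.1},{"dx":0.07,"dy":0,"dz":0.07,"rx":0,"ry":0.1,"rz":0,"gripper":0.1},{"dx":0.11,"dy":0,"dz":0.105,"rx":0,"ry":0.15,"rz":0,"gripper":0.1},{"dx":0.15,"dy":0,"dz":0.14,"rx":0,"ry":0.2,"rz":0,"gripper":0.1},{"dx":0.19,"dy":0,"dz":0.175,"rx":0,"ry":0.25,"rz":0,"gripper":0.1},{"dx":0.23,"dy":0,"dz":0.21,"rx":0,"ry":0.3,"rz":0,"gripper":0.1},{"dx":0.27,"dy":0,"dz":0.25,"rx":0.01,"ry":0.35,"rz":0,"gripper":0.1},{"dx":0.305,"dy":0,"dz":0.283,"rx":0.013,"ry":0.393,"rz":0,"gripper":0.1},{"dx":0.32,"dy":0,"dz":0.296,"rx":0.013,"ry":0.393,"rz":0.003,"gripper":0.1},{"dx":0.32,"dy":0,"dz":0.296,"rx":0.013,"ry":0.393,"rz":0.003,"gripper":0.1},{"dx":0.32,"dy":0,"dz":0.296,"rx":0.013,"ry":0.393,"rz":0.003,"gripper":0.1}]'
python3 - <<'E'
from h import *
st()
for z in(.15,.114): go(pol(0,-.062,z),rot(YP))
E
```

```text
time: 13.2
tool_pos: [0.5646, -0.0033, 0.3169]
tool_rot: [-1.566, 0.004, 0.26]
contact_force: [0.4, -0.1, -1.1]
opening: 0.0256
t 13.2 [ 0.5646 -0.0033  0.3169] [-1.566  0.004  0.26 ] F [ 0.4 -0.1 -1.1] q [-0.14  0.38  1.27  0.    1.5  -0.4 ] op 0.0256
t 13.2 d(mm) [  1.7 166.9  -0.4] rv [-0.005 -0.001 -0.004] deg 0.4 tcp [ 0.5646 -0.0033  0.3169] F [ 0.4 -0.1 -1.1]
t 13.2 d(mm) [  1.8 202.9  -0.6] rv [-0.005 -0.001 -0.004] deg 0.4 tcp [ 0.5646 -0.0033  0.3169] F [ 0.4 -0.1 -1.1]
```

```bash
python3 -m creep '[{"dx":0.002,"dy":0.04,"dz":0,"rx":-0.005,"ry":0,"rz":-0.004,"gripper":0.1},{"dx":0.002,"dy":0.08,"dz":0,"rx":-0.005,"ry":0,"rz":-0.004,"gripper":0.1},{"dx":0.002,"dy":0.12,"dz":0,"rx":-0.005,"ry":0,"rz":-0.004,"gripper":0.1},{"dx":0.002,"dy":0.145,"dz":0,"rx":-0.005,"ry":0,"rz":-0.004,"gripper":0.1},{"dx":0.002,"dy":0.16,"dz":0,"rx":-0.005,"ry":0,"rz":-0.004,"gripper":0.1},{"dx":0.002,"dy":0.16,"dz":0,"rx":-0.005,"ry":0,"rz":-0.004,"gripper":0.1}]'
python3 - <<'E'
from h import *
st()
for z in(.114,): go(pol(0,-.062,z),rot(YP))
snap("side",10,(170,80,310,200),5);snap("top",10,(140,100,320,260),4)
E
```

```text
time: 13.95
tool_pos: [0.5658, -0.0017, 0.157]
tool_rot: [-1.57, -0.0, 0.26]
contact_force: [0.3, -0.1, -1.1]
opening: 0.0254
t 13.95 [ 0.5658 -0.0017  0.157 ] [-1.57 -0.    0.26] F [ 0.3 -0.1 -1.1] q [-0.14  0.5   1.53  0.    1.11 -0.4 ] op 0.0254
t 13.95 d(mm) [-0.6 43.  -0.8] rv [-0.001 -0.001  0.   ] deg 0.1 tcp [ 0.5658 -0.0017  0.157 ] F [ 0.3 -0.1 -1.1]
```

View pics/side10.png

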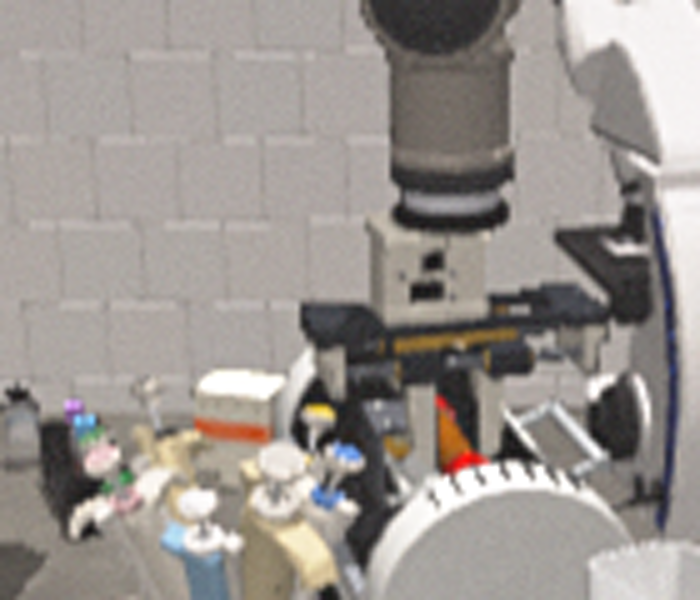

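View pics/top10.png

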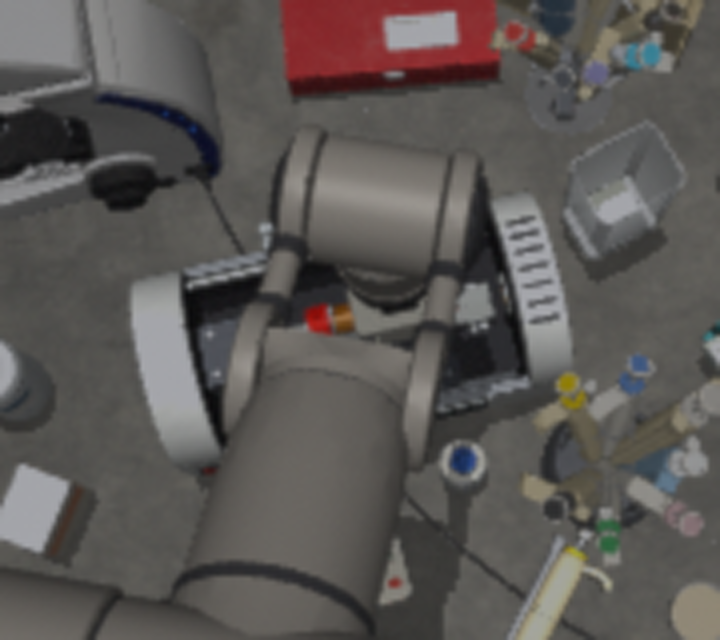

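```bash
python3 -m creep '[{"dx":0,"dy":0.015,"dz":0,"rx":0,"ry":0,"rz":0,"gripper":0.1},{"dx":0,"dy":0.03,"dz":0,"rx":0,"ry":0,"rz":0,"gripper":0.1},{"dx":0,"dy":0.039,"dz":0,"rx":0,"ry":0,"rz":0,"gripper":0.1},{"dx":0,"dy":0.042,"dz":0,"rx":0,"ry":0,"rz":0,"gripper":0.1},{"dx":0,"dy":0.042,"dz":0,"rx":0,"ry":0,"rz":0,"gripper":0.1}]'
```

```text
time: 14.68
tool_pos: [0.5663, -0.0008, 0.1156]
tool_rot: [-1.57, -0.002, 0.261]
contact_force: [0.3, -1.2, -1.3]
opening: 0.0252
```

```bash
python3 -m creep '[{"dx":0,"dy":0.002,"dz":0,"rx":0,"ry":0,"rz":0,"gripper":0.1},{"dx":0,"dy":0.003,"dz":0,"rx":0,"ry":0,"rz":0,"gripper":0.1},{"dx":0,"dy":0.003,"dz":0,"rx":0,"ry":0,"rz":0,"gripper":0.1}]'
python3 -m creep '[{"dx":0,"dy":0.001,"dz":0,"rx":0,"ry":0,"rz":0,"gripper":0.1},{"dx":0,"dy":0.0015,"dz":0,"rx":0,"ry":0,"rz":0,"gripper":0.1},{"dx":0,"dy":0.0015,"dz":0,"rx":0,"ry":0,"rz":0,"gripper":0.1}]'
```

```text
time: 15.05
tool_pos: [0.5663, -0.0008, 0.1128]
tool_rot: [-1.571, -0.002, 0.261]
contact_force: [0.4, 0.1, -2.0]
opening: 0.0254
time: 15.42
tool_pos: [0.5663, -0.0008, 0.1112]
tool_rot: [-1.57, -0.002, 0.261]
contact_force: [0.5, 0.2, -1.1]
opening: 0.0253
```

```bash
python3 -m creep '[{"dx":0,"dy":0.001,"dz":0,"rx":0,"ry":0,"rz":0,"gripper":0.1},{"dx":0,"dy":0.0015,"dz":0,"rx":0,"ry":0,"rz":0,"gripper":0.1},{"dx":0,"dy":0.0015,"dz":0,"rx":0,"ry":0,"rz":0,"gripper":0.1}]'
python3 -m creep '[{"dx":0,"dy":0.001,"dz":0,"rx":0,"ry":0,"rz":0,"gripper":0.1},{"dx":0,"dy":0.0015,"dz":0,"rx":0,"ry":0,"rz":0,"gripper":0.1},{"dx":0,"dy":0.0015,"dz":0,"rx":0,"ry":0,"rz":0,"gripper":0.1}]'
```

```text
time: 15.8
tool_pos: [0.5666, -0.0008, 0.1105]
tool_rot: [-1.571, -0.003, 0.261]
contact_force: [-1.0, -0.4, 4.5]
opening: 0.0255
time: 16.18
tool_pos: [0.5666, -0.0008, 0.1104]
tool_rot: [-1.571, -0.004, 0.261]
contact_force: [-4.5, -0.0, 15.7]
opening: 0.0252
```

```bash
python3 -m creep '[{"dx":0,"dy":-0.002,"dz":0,"rx":0,"ry":0,"rz":0,"gripper":0.1},{"dx":0,"dy":-0.0025,"dz":0,"rx":0,"ry":0,"rz":0,"gripper":0.38},{"dx":0,"dy":-0.0025,"dz":0,"rx":0,"ry":0,"rz":0,"gripper":0.38},{"dx":0,"dy":-0.0025,"dz":0,"rx":0,"ry":0,"rz":0,"gripper":0.38}]' 5
python3 - <<'E'
from h import *
st(); go(pol(0,-.062,.1115),rot(YP))
snap("side",11,(170,80,310,200),5);snap("top",11,(140,100,320,260),4)
E
```

```text
time: 16.68
tool_pos: [0.5662, -0.0008, 0.1105]
tool_rot: [-1.57, -0.001, 0.261]
contact_force: [0.0, -0.2, 0.3]
opening: 0.0348
t 16.68 [ 0.5662 -0.0008  0.1105] [-1.57e+00 -1.00e-03  2.61e-01] F [ 0.  -0.2  0.3] q [-0.14  0.55  1.59  0.    1.   -0.4 ] op 0.0348
t 16.68 d(mm) [-1.2 -1.  -1.5] rv [-0.    -0.     0.001] deg 0.1 tcp [ 0.5662 -0.0008  0.1105] F [ 0.  -0.2  0.3]
```

View pics/side11.png

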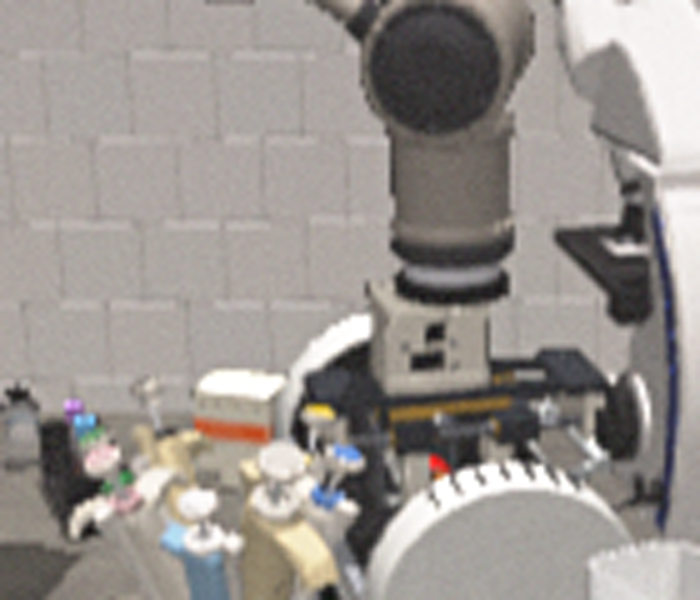

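View pics/top11.png

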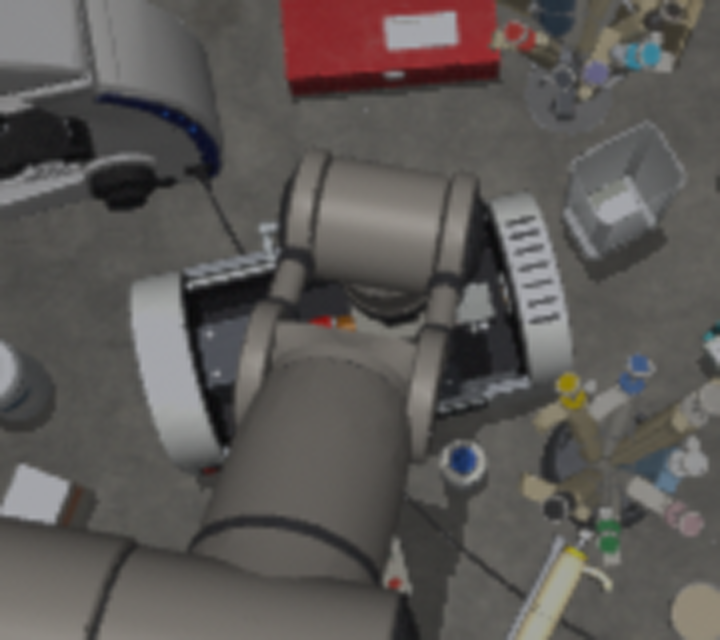

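```bash
python3 -m creep '[{"dx":0,"dy":-0.001,"dz":0,"rx":0,"ry":0,"rz":0,"gripper":0.1},{"dx":0,"dy":-0.001,"dz":0,"rx":0,"ry":0,"rz":0,"gripper":0.1},{"dx":0,"dy":-0.001,"dz":0,"rx":0,"ry":0,"rz":0,"gripper":0.1},{"dx":0,"dy":-0.001,"dz":0.005,"rx":0,"ry":0,"rz":0,"gripper":0.1},{"dx":0,"dy":-0.001,"dz":0.01,"rx":0,"ry":0,"rz":0,"gripper":0.1}]' 6
python3 -m creep '[{"dx":0,"dy":0,"dz":0.005,"rx":0,"ry":0,"rz":0,"gripper":0.1},{"dx":0,"dy":0,"dz":0.01,"rx":0,"ry":0,"rz":0,"gripper":0.1},{"dx":0,"dy":0,"dz":0.015,"rx":0,"ry":0,"rz":0,"gripper":0.1},{"dx":0,"dy":0,"dz":0.02,"rx":0,"ry":0,"rz":0,"gripper":0.1},{"dx":0,"dy":0,"dz":0.025,"rx":0,"ry":0,"rz":0,"gripper":0.1},{"dx":0,"dy":0,"dz":0.03,"rx":0,"ry":0,"rz":0,"gripper":0.1}]'
```

```text
time: 17.4
tool_pos: [0.5638, 0.009, 0.1118]
tool_rot: [-1.571, -0.002, 0.261]
contact_force: [2.7, -1.0, -0.6]
opening: 0.0257
time: 18.15
tool_pos: [0.556, 0.0381, 0.1118]
tool_rot: [-1.571, -0.002, 0.261]
contact_force: [1.8, -0.7, 1.3]
opening: 0.0255
```

```bash
python3 -m creep '[{"dx":0,"dy":0,"dz":0.005,"rx":0,"ry":0,"rz":0,"gripper":0.1},{"dx":0,"dy":0,"dz":0.01,"rx":0,"ry":0,"rz":0,"gripper":0.1},{"dx":0,"dy":0,"dz":0.015,"rx":0,"ry":0,"rz":0,"gripper":0.1},{"dx":0,"dy":0,"dz":0.02,"rx":0,"ry":0,"rz":0,"gripper":0.1}]'
python3 -m creep '[{"dx":0,"dy":0,"dz":0.005,"rx":0,"ry":0,"rz":0,"gripper":0.1},{"dx":0,"dy":0,"dz":0.01,"rx":0,"ry":0,"rz":0,"gripper":0.1},{"dx":0,"dy":0,"dz":0.015,"rx":0,"ry":0,"rz":0,"gripper":0.1},{"dx":0,"dy":0,"dz":0.02,"rx":0,"ry":0,"rz":0,"gripper":0.1}]'
python3 - <<'E'
from h import *
st();s=status.observe();print((s['tool_pos']-P0)@Y,(s['tool_pos']-P0)@X)
snap("top",12,(140,100,320,260),4)
E
```

```text
time: 18.65
tool_pos: [0.5509, 0.0575, 0.1118]
tool_rot: [-1.571, -0.002, 0.261]
contact_force: [3.1, -2.8, 0.7]
opening: 0.0259
time: 19.15
tool_pos: [0.5457, 0.0768, 0.1118]
tool_rot: [-1.571, -0.002, 0.261]
contact_force: [3.4, -1.4, 1.0]
opening: 0.0257
t 19.15 [0.5457 0.0768 0.1118] [-1.571 -0.002  0.261] F [ 3.4 -1.4  1. ] q [ 0.    0.53  1.63  0.    0.99 -0.26] op 0.0257
0.019766060383933106 0.0014281679636988318
```

View pics/top12.png

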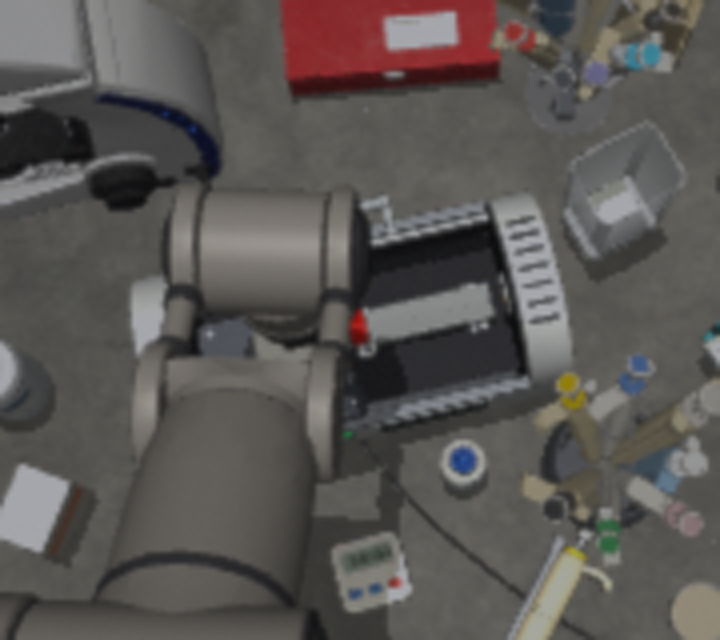

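```bash
python3 - <<'E'
from h import *
w=ray("top",232.2,181.5,.1)-P0;print(w@X,w@Y)
E
python3 -m creep '[{"dx":0,"dy":0,"dz":0.002,"rx":0,"ry":0,"rz":0,"gripper":0.1},{"dx":0,"dy":0,"dz":0.004,"rx":0,"ry":0,"rz":0,"gripper":0.1},{"dx":0,"dy":0,"dz":0.005,"rx":0,"ry":0,"rz":0,"gripper":0.1},{"dx":0,"dy":0,"dz":0.006,"rx":0,"ry":0,"rz":0,"gripper":0.1}]'
python3 -m creep '[{"dx":0,"dy":0,"dz":0.001,"rx":0,"ry":0,"rz":0,"gripper":0.1},{"dx":0,"dy":0,"dz":0.002,"rx":0,"ry":0,"rz":0,"gripper":0.1},{"dx":0,"dy":0,"dz":0.002,"rx":0,"ry":0,"rz":0,"gripper":0.1}]'
```

```text
-0.0034298689258550484 -0.03579709371235278
time: 19.7
tool_pos: [0.5442, 0.0822, 0.1118]
tool_rot: [-1.571, -0.002, 0.261]
contact_force: [3.9, -2.8, 2.7]
opening: 0.026
time: 20.08
tool_pos: [0.5437, 0.0843, 0.1118]
tool_rot: [-1.57, -0.002, 0.261]
contact_force: [4.9, -1.6, 2.0]
opening: 0.0257
```

```bash
for i in 1 2; do python3 -m creep '[{"dx":0,"dy":0,"dz":0.001,"rx":0,"ry":0,"rz":0,"gripper":0.1},{"dx":0,"dy":0,"dz":0.002,"rx":0,"ry":0,"rz":0,"gripper":0.1},{"dx":0,"dy":0,"dz":0.002,"rx":0,"ry":0,"rz":0,"gripper":0.1}]'; done
```

```text
time: 20.45
tool_pos: [0.5433, 0.0856, 0.1118]
tool_rot: [-1.571, -0.002, 0.261]
contact_force: [4.3, -5.2, 1.7]
opening: 0.0257
time: 20.82
tool_pos: [0.543, 0.0868, 0.1117]
tool_rot: [-1.573, -0.002, 0.261]
contact_force: [5.8, -8.6, 1.1]
opening: 0.0258
```

```bash
python3 -m creep '[{"dx":0,"dy":0,"dz":0,"rx":0,"ry":0,"rz":0,"gripper":0.4},{"dx":0,"dy":0,"dz":0,"rx":0,"ry":0,"rz":0,"gripper":0.4},{"dx":0,"dy":0,"dz":0,"rx":0,"ry":0,"rz":0,"gripper":0.4},{"dx":0,"dy":-0.02,"dz":0,"rx":0,"ry":0,"rz":0,"gripper":0.4},{"dx":0,"dy":-0.045,"dz":0,"rx":0,"ry":0,"rz":0,"gripper":0.4},{"dx":0,"dy":-0.06,"dz":-0.01,"rx":0,"ry":0,"rz":0,"gripper":0.2},{"dx":0,"dy":-0.06,"dz":-0.05,"rx":0,"ry":0,"rz":0,"gripper":0},{"dx":0,"dy":-0.06,"dz":-0.085,"rx":0,"ry":0,"rz":0,"gripper":0},{"dx":0,"dy":-0.06,"dz":-0.085,"rx":0,"ry":0,"rz":0,"gripper":0}]'
python3 - <<'E'
from h import *
st();s=status.observe();print((s['tool_pos']-P0)@Y,(s['tool_pos']-P0)@X)
go(pol(0,-.050,.1115),rot(YP))
p,d=snap("top",13,(140,100,320,260),4);snap("side",13,(170,80,310,200),5)
E
```

```text
time: 21.95
tool_pos: [0.5646, 0.0034, 0.1713]
tool_rot: [-1.571, -0.001, 0.258]
contact_force: [-0.0, 1.2, -0.5]
opening: 0.0026
t 21.95 [0.5646 0.0034 0.1713] [-1.571e+00 -1.000e-03  2.580e-01] F [-0.   1.2 -0.5] q [-0.13  0.48  1.52  0.    1.14 -0.39] op 0.0026
-0.05599007499902308 0.0007699889305534082
t 21.95 d(mm) [-0.9 59.8  6. ] rv [-0.    -0.003  0.001] deg 0.2 tcp [0.5646 0.0034 0.1713] F [-0.   1.2 -0.5]
```

View pics/top13.png

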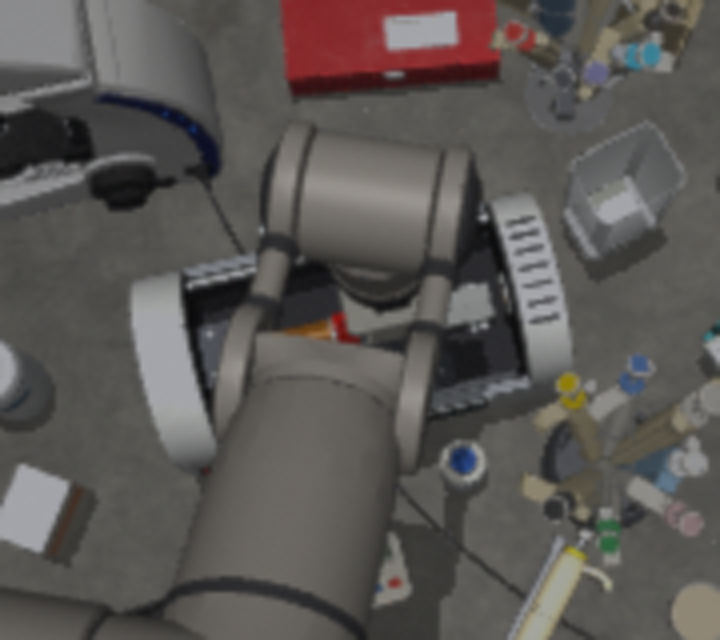

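View pics/side13.png

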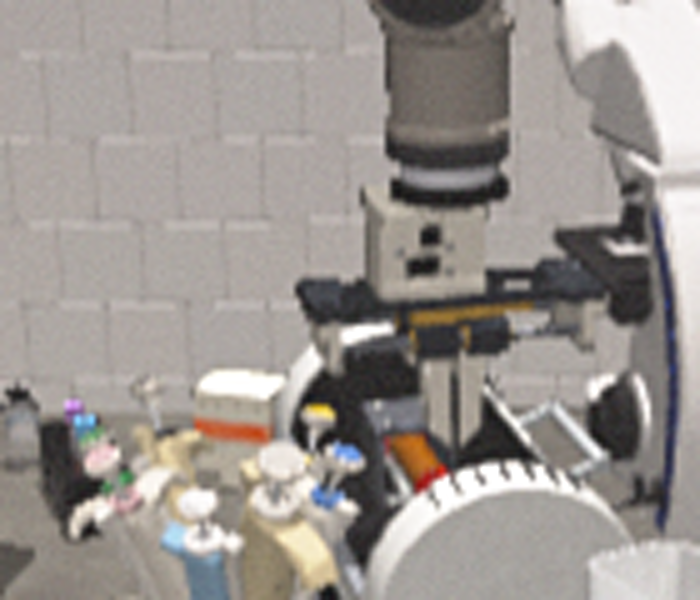

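```bash
python3 -m creep '[{"dx":0,"dy":0.02,"dz":0.004,"rx":0,"ry":0,"rz":0,"gripper":0},{"dx":0,"dy":0.04,"dz":0.006,"rx":0,"ry":0,"rz":0,"gripper":0},{"dx":0,"dy":0.058,"dz":0.006,"rx":0,"ry":0,"rz":0,"gripper":0},{"dx":0,"dy":0.06,"dz":0.006,"rx":0,"ry":0,"rz":0,"gripper":0},{"dx":0,"dy":0.06,"dz":0.006,"rx":0,"ry":0,"rz":0,"gripper":0}]'
python3 -m creep '[{"dx":0,"dy":0,"dz":0.003,"rx":0,"ry":0,"rz":0,"gripper":0},{"dx":0,"dy":0,"dz":0.006,"rx":0,"ry":0,"rz":0,"gripper":0},{"dx":0,"dy":0,"dz":0.009,"rx":0,"ry":0,"rz":0,"gripper":0},{"dx":0,"dy":0,"dz":0.011,"rx":0,"ry":0,"rz":0,"gripper":0}]'
python3 -m creep '[{"dx":0,"dy":0,"dz":0.001,"rx":0,"ry":0,"rz":0,"gripper":0},{"dx":0,"dy":0,"dz":0.002,"rx":0,"ry":0,"rz":0,"gripper":0},{"dx":0,"dy":0,"dz":0.002,"rx":0,"ry":0,"rz":0,"gripper":0}]'
```

```text
time: 22.68
tool_pos: [0.563, 0.0123, 0.1121]
tool_rot: [-1.57, -0.002, 0.262]
contact_force: [-0.8, 0.2, 0.5]
opening: 0.0004
time: 23.18
tool_pos: [0.56, 0.0227, 0.1118]
tool_rot: [-1.571, -0.002, 0.261]
contact_force: [-0.2, -0.0, 0.4]
opening: 0.0009
time: 23.55
tool_pos: [0.5596, 0.0243, 0.1117]
tool_rot: [-1.57, -0.002, 0.261]
contact_force: [-0.5, -0.4, 0.0]
opening: 0.0005
```

```bash
for i in 1 2 3; do python3 -m creep '[{"dx":0,"dy":0,"dz":0.001,"rx":0,"ry":0,"rz":0,"gripper":0},{"dx":0,"dy":0,"dz":0.002,"rx":0,"ry":0,"rz":0,"gripper":0},{"dx":0,"dy":0,"dz":0.002,"rx":0,"ry":0,"rz":0,"gripper":0}]'|grep -E "pos|force"; done
```

```text
tool_pos: [0.5591, 0.0261, 0.1117]
contact_force: [0.1, -0.7, -0.5]
tool_pos: [0.5593, 0.0262, 0.112]
contact_force: [1.6, -9.2, -0.5]
tool_pos: [0.5595, 0.0264, 0.1123]
contact_force: [3.0, -17.1, -2.0]
```

```bash
python3 -m creep '[{"dx":0,"dy":0,"dz":-0.006,"rx":0,"ry":0,"rz":0,"gripper":0},{"dx":0,"dy":0,"dz":-0.012,"rx":0,"ry":0,"rz":0,"gripper":0},{"dx":0,"dy":-0.05,"dz":-0.012,"rx":0,"ry":0,"rz":0,"gripper":0},{"dx":0,"dy":-0.1,"dz":-0.012,"rx":0,"ry":0,"rz":0,"gripper":0},{"dx":0,"dy":-0.16,"dz":-0.02,"rx":0,"ry":0,"rz":0,"gripper":0.16},{"dx":-0.02,"dy":-0.22,"dz":-0.06,"rx":0,"ry":0,"rz":0,"gripper":0.16},{"dx":-0.06,"dy":-0.23,"dz":-0.12,"rx":0,"ry":0,"rz":0,"gripper":0.16},{"dx":-0.1,"dy":-0.23,"dz":-0.18,"rx":0,"ry":0,"rz":0,"gripper":0.16},{"dx":-0.13,"dy":-0.23,"dz":-0.24,"rx":0,"ry":0,"rz":0,"gripper":0.16},{"dx":-0.15,"dy":-0.23,"dz":-0.29,"rx":0,"ry":0,"rz":0,"gripper":0.16},{"dx":-0.15,"dy":-0.23,"dz":-0.3,"rx":0,"ry":0,"rz":0,"gripper":0.16},{"dx":-0.15,"dy":-0.23,"dz":-0.3,"rx":0,"ry":0,"rz":0,"gripper":0.16}]'
python3 - <<'E'
from h import *
st()
p,d=snap("top",14,(140,100,320,260),4);snap("side",14,(170,80,310,200),5)
h=cv2.cvtColor(p,cv2.COLOR_RGB2HSV)
m=(((h[...,0]<8)|(h[...,0]>172))&(h[...,1]>130)&(h[...,2]>50)).astype(np.uint8)
nn,l,s,c=cv2.connectedComponentsWithStats(m)
for i in range(1,nn):
    if s[i,4]>8 and 180<c[i][0]<275 and c[i][1]>150:
        v,u=np.where(l==i); w=np.array([ray("top",a,b,.105) for a,b in zip(u,v)])-P0; print(s[i],c[i].round(1),(w@Y).min(),(w@Y).max(),(w@X).mean())
C=cloud("top",d)-P0; x=C@X;y=C@Y;z=C[...,2]
b=(x>.085)&(x<.125)&(abs(y+.0185)<.05)&(z>.1)&(z<.16); print('bar',b.sum(),np.median(x[b]),np.median(z[b]),np.median(y[b]))
E
```

```text
time: 26.18
tool_pos: [0.4895, -0.3006, 0.3405]
tool_rot: [-1.569, -0.001, 0.258]
contact_force: [0.9, 0.0, -0.9]
opening: 0.0147
t 26.18 [ 0.4895 -0.3006  0.3405] [-1.569e+00 -1.000e-03  2.580e-01] F [ 0.9  0.  -0.9] q [-0.69  0.39  1.2   0.    1.56 -0.94] op 0.0147
[223 178   6   9  43] [225.7 181.7] -0.02233919027392983 -0.0048114940592410595 0.00022176861750841287
bar 98 0.09607892861363851 0.13741291535467992 -0.019932099951272816
```

View pics/top14.png

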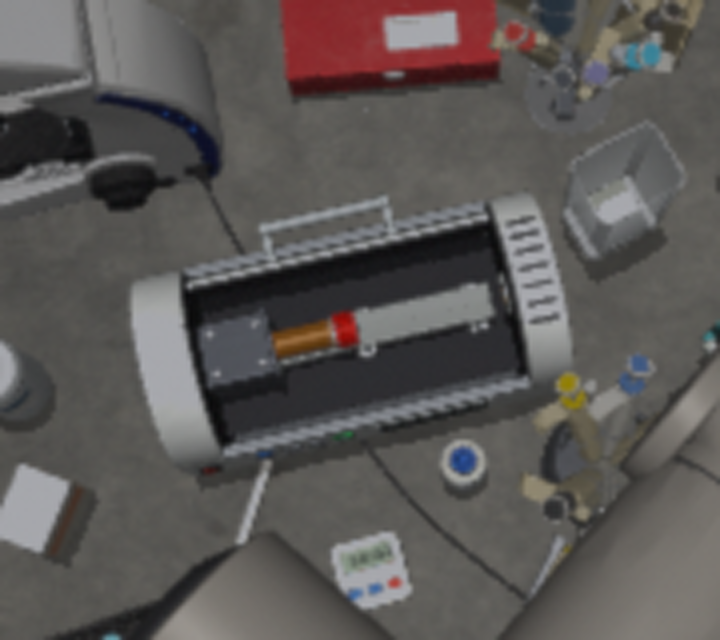

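View pics/side14.png

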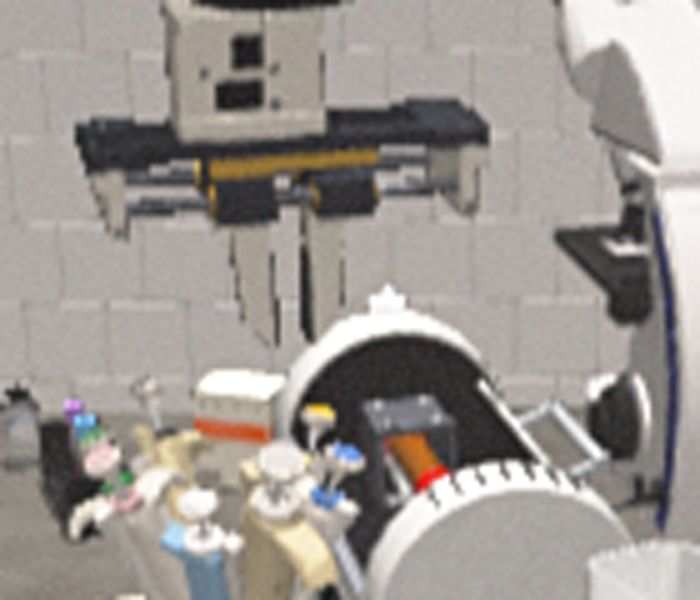

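Run:
```python
from h import *
t=np.radians(-28);M=rot(YP,t);B=pol(.098,-.0185,.131)
go(B-.12*M[:,1]+.06*Z,M); go(B-.09*M[:,1],M); go(B-.007*M[:,1],M)
```

```text
t 26.27 d(mm) [303.2  45.1 309.6] rv [-0.002  0.     0.49 ] deg 28.1 tcp [ 0.4901 -0.2981  0.3411] F [0.4 0.5 0.2]
t 26.27 d(mm) [289.  131.6 309.5] rv [-0.002  0.     0.49 ] deg 28.1 tcp [ 0.4901 -0.2981  0.3411] F [0.4 0.5 0.2]
t 26.27 d(mm) [249.9 204.8 309.4] rv [-0.002  0.     0.49 ] deg 28.1 tcp [ 0.4901 -0.2981  0.3411] F [0.4 0.5 0.2]
```

```bash
python3 -m creep '[{"dx":0.04,"dy":0,"dz":0.04,"rx":0,"ry":0,"rz":0,"gripper":0.2},{"dx":0.08,"dy":0,"dz":0.08,"rx":0,"ry":0,"rz":0.08,"gripper":0.2},{"dx":0.12,"dy":0,"dz":0.12,"rx":0,"ry":0,"rz":0.16,"gripper":0.2},{"dx":0.16,"dy":0,"dz":0.16,"rx":0,"ry":0,"rz":0.24,"gripper":0.2},{"dx":0.2,"dy":0,"dz":0.2,"rx":0,"ry":0,"rz":0.32,"gripper":0.2},{"dx":0.24,"dy":0.01,"dz":0.24,"rx":0,"ry":0,"rz":0.4,"gripper":0.2},{"dx":0.275,"dy":0.02,"dz":0.28,"rx":0,"ry":0,"rz":0.45,"gripper":0.2},{"dx":0.303,"dy":0.045,"dz":0.31,"rx":0,"ry":0,"rz":0.49,"gripper":0.2},{"dx":0.303,"dy":0.07,"dz":0.31,"rx":0,"ry":0,"rz":0.49,"gripper":0.2},{"dx":0.295,"dy":0.11,"dz":0.31,"rx":0,"ry":0,"rz":0.49,"gripper":0.2},{"dx":0.289,"dy":0.131,"dz":0.31,"rx":0,"ry":0,"rz":0.49,"gripper":0.2},{"dx":0.289,"dy":0.131,"dz":0.31,"rx":0,"ry":0,"rz":0.49,"gripper":0.2}]' 12
python3 - <<'E'
from h import *
st()
t=np.radians(-28);M=rot(YP,t);B=pol(.098,-.0185,.131)
go(B-.007*M[:,1],M)
p,d=snap("side",15,(170,60,320,200),5)
print(proj("side",B))
E
```

```text
time: 27.78
tool_pos: [0.6884, 0.0758, 0.2103]
tool_rot: [-1.569, 0.492, 0.262]
contact_force: [0.1, 0.7, -0.3]
opening: 0.0181
t 27.77 [0.6884 0.0758 0.2103] [-1.569  0.492  0.262] F [ 0.1  0.7 -0.3] q [ 0.04  1.09  0.32 -0.13  2.22 -0.27] op 0.0181
t 27.77 d(mm) [ 1.3 82.3 -0.5] rv [-0.001  0.001 -0.003] deg 0.2 tcp [0.6884 0.0758 0.2103] F [ 0.1  0.7 -0.3]
[284.37477394 167.40990797]
```

View pics/side15.png

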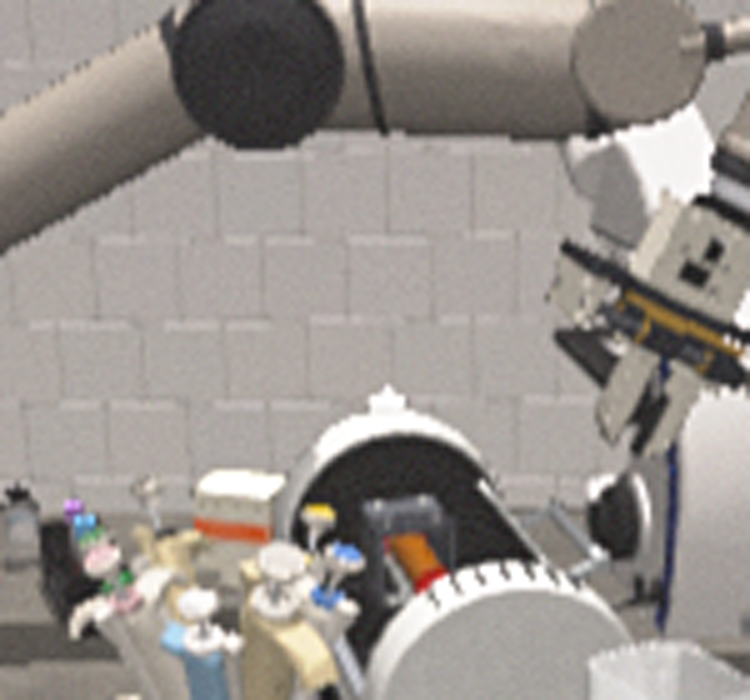

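```bash
python3 -m creep '[{"dx":0.001,"dy":0.025,"dz":0,"rx":0,"ry":0,"rz":0,"gripper":0.2},{"dx":0.001,"dy":0.05,"dz":0,"rx":0,"ry":0,"rz":0,"gripper":0.2},{"dx":0.001,"dy":0.065,"dz":0,"rx":0,"ry":0,"rz":0,"gripper":0.2},{"dx":0.001,"dy":0.075,"dz":0,"rx":0,"ry":0,"rz":0,"gripper":0.2},{"dx":0.001,"dy":0.082,"dz":0,"rx":0,"ry":0,"rz":0,"gripper":0.2},{"dx":0.001,"dy":0.082,"dz":0,"rx":0,"ry":0,"rz":0,"gripper":0.2}]'
python3 - <<'E'
from h import *
st()
p,d=snap("side",16,(220,100,320,190),7)
E
```

```text
time: 28.58
tool_pos: [0.654, 0.0659, 0.1391]
tool_rot: [-1.571, 0.486, 0.261]
contact_force: [-0.2, -0.1, -0.3]
opening: 0.0183
t 28.57 [0.654  0.0659 0.1391] [-1.571  0.486  0.261] F [-0.2 -0.1 -0.3] q [ 0.03  0.99  0.72 -0.11  1.91 -0.24] op 0.0183
```

View pics/side16.png

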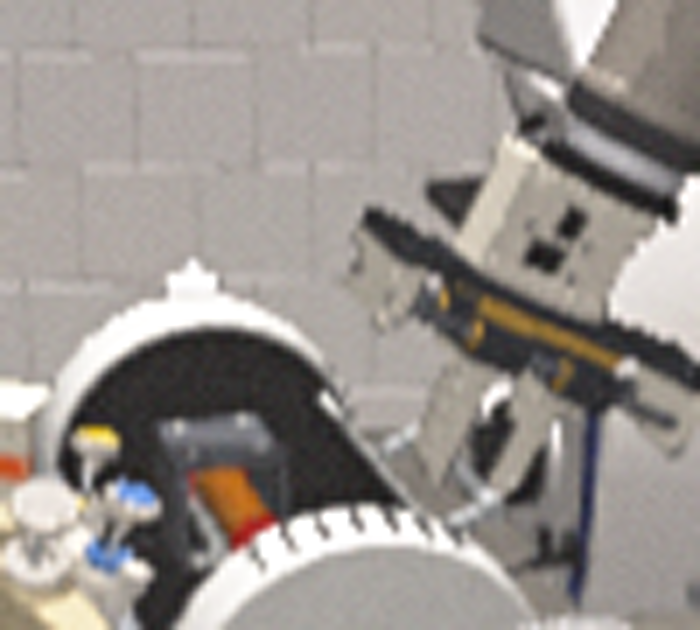

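Close on the bar.

```bash
python3 -m creep '[{"dx":0,"dy":0,"dz":0,"rx":0,"ry":0,"rz":0,"gripper":0},{"dx":0,"dy":0,"dz":0,"rx":0,"ry":0,"rz":0,"gripper":0},{"dx":0,"dy":0,"dz":0,"rx":0,"ry":0,"rz":0,"gripper":0},{"dx":0,"dy":0,"dz":0,"rx":0,"ry":0,"rz":0,"gripper":0}]'
python3 - <<'E'
from h import *
st()
s=status.observe(); M=R.from_euler('xyz',s['tool_rot']).as_matrix()
b=s['tool_pos']+.007*M[:,1]-P0; b=np.array([b@X,b@Y,b[2]-.092]); print(b,np.degrees(np.arctan2(b[2],-b[0])),np.hypot(b[0],b[2]))
arc(158,95,-28,6,8,off=.007,yl=-.0185)
E
```

```text
time: 29.12
tool_pos: [0.6536, 0.0659, 0.1384]
tool_rot: [-1.571, 0.487, 0.261]
contact_force: [1.2, -0.8, 2.7]
opening: 0.0094
t 29.12 [0.6536 0.0659 0.1384] [-1.571  0.487  0.261] F [ 1.2 -0.8  2.7] q [ 0.03  0.99  0.72 -0.11  1.91 -0.24] op 0.0094
[ 0.09955682 -0.018617    0.04019788] 158.01271050507816 0.10736587295621725
150.1 [-0.013 -0.008  0.   ] [-0.   -0.   -0.07]
142.2 [-0.026 -0.015  0.   ] [-0.   -0.   -0.15]
134.4 [-0.04 -0.02  0.  ] [-0.   -0.   -0.22]
126.5 [-0.055 -0.023  0.   ] [-0.  -0.  -0.3]
118.6 [-0.07  -0.024  0.   ] [-0.   -0.   -0.37]
110.8 [-0.086 -0.023  0.   ] [-0.   -0.   -0.44]
102.9 [-0.1  -0.02  0.  ] [-0.   -0.   -0.52]
95.0 [-0.115 -0.015  0.   ] [-0.   -0.   -0.59]
```

```bash
python3 -m creep '[{"dx":-0.006,"dy":-0.004,"dz":0,"rx":0,"ry":0,"rz":-0.03,"gripper":0},{"dx":-0.013,"dy":-0.008,"dz":0,"rx":0,"ry":0,"rz":-0.07,"gripper":0},{"dx":-0.026,"dy":-0.015,"dz":0,"rx":0,"ry":0,"rz":-0.15,"gripper":0},{"dx":-0.04,"dy":-0.02,"dz":0,"rx":0,"ry":0,"rz":-0.22,"gripper":0},{"dx":-0.055,"dy":-0.023,"dz":0,"rx":0,"ry":0,"rz":-0.3,"gripper":0},{"dx":-0.07,"dy":-0.024,"dz":0,"rx":0,"ry":0,"rz":-0.37,"gripper":0},{"dx":-0.086,"dy":-0.023,"dz":0,"rx":0,"ry":0,"rz":-0.44,"gripper":0},{"dx":-0.1,"dy":-0.02,"dz":0,"rx":0,"ry":0,"rz":-0.52,"gripper":0},{"dx":-0.115,"dy":-0.015,"dz":0,"rx":0,"ry":0,"rz":-0.59,"gripper":0}]'
python3 - <<'E'
from h import *
st()
s=status.observe(); M=R.from_euler('xyz',s['tool_rot']).as_matrix()
b=s['tool_pos']+.007*M[:,1]-P0; b=np.array([b@X,b@Y,b[2]-.092]); print(b,np.degrees(np.arctan2(b[2],-b[0])),np.hypot(b[0],b[2]))
arc(95.5,22,6,36,10,off=.007,yl=-.0185)
E
```

```text
time: 30.25
tool_pos: [0.5629, 0.0418, 0.2065]
tool_rot: [-1.571, -0.109, 0.261]
contact_force: [4.5, 1.7, -2.3]
opening: 0.0093
t 30.25 [0.5629 0.0418 0.2065] [-1.571 -0.109  0.261] F [ 4.5  1.7 -2.3] q [-0.08  0.39  1.57  0.04  1.08 -0.36] op 0.0093
[ 0.00979135 -0.0184987   0.10753764] 95.20245985778888 0.10798246843869484
88.2 [-0.014 -0.001 -0.   ] [ 0.   -0.   -0.05]
80.8 [-0.028 -0.001 -0.   ] [ 0.  -0.  -0.1]
73.4 [-0.042  0.001 -0.   ] [ 0.   -0.   -0.15]
66.1 [-0.055  0.004 -0.   ] [ 0.   -0.   -0.21]
58.8 [-0.068  0.009 -0.   ] [ 0.   -0.   -0.26]
51.4 [-0.081  0.016 -0.   ] [ 0.   -0.   -0.31]
44.0 [-0.092  0.024 -0.   ] [ 0.   -0.   -0.36]
36.7 [-0.103  0.034 -0.   ] [ 0.   -0.   -0.41]
29.3 [-0.112  0.044 -0.   ] [ 0.   -0.   -0.47]
22.0 [-0.119  0.056 -0.   ] [ 0.   -0.   -0.52]
```

```bash
python3 -m creep '[{"dx":-0.014,"dy":-0.001,"dz":0,"rx":0,"ry":0,"rz":-0.05,"gripper":0},{"dx":-0.028,"dy":-0.001,"dz":0,"rx":0,"ry":0,"rz":-0.1,"gripper":0},{"dx":-0.042,"dy":0.001,"dz":0,"rx":0,"ry":0,"rz":-0.15,"gripper":0},{"dx":-0.055,"dy":0.004,"dz":0,"rx":0,"ry":0,"rz":-0.21,"gripper":0},{"dx":-0.068,"dy":0.009,"dz":0,"rx":0,"ry":0,"rz":-0.26,"gripper":0},{"dx":-0.081,"dy":0.016,"dz":0,"rx":0,"ry":0,"rz":-0.31,"gripper":0}]'
python3 - <<'E'
from h import *
st()
s=status.observe(); M=R.from_euler('xyz',s['tool_rot']).as_matrix()
b=s['tool_pos']+.007*M[:,1]-P0; b=np.array([b@X,b@Y,b[2]-.092]); print(b,np.degrees(np.arctan2(b[2],-b[0])),np.hypot(b[0],b[2]))
arc(51.5,16,24,28,7,off=.007,yl=-.0185)
E
```

```text
time: 31.0
tool_pos: [0.4864, 0.0212, 0.1824]
tool_rot: [-1.572, -0.417, 0.261]
contact_force: [6.8, 8.3, -4.0]
opening: 0.0089
t 31.0 [0.4864 0.0212 0.1824] [-1.572 -0.417  0.261] F [ 6.8  8.3 -4. ] q [-0.24  0.17  2.04  0.35  0.59 -0.76] op 0.0089
[-0.06737164 -0.018688    0.08403094] 51.27917320734494 0.10770392692449521
46.4 [-0.009  0.003  0.   ] [ 0.   -0.   -0.01]
41.4 [-0.017  0.007  0.   ] [ 0.   -0.   -0.02]
36.3 [-0.026  0.011  0.   ] [ 0.   -0.   -0.03]
31.2 [-0.034  0.016  0.   ] [ 0.   -0.   -0.04]
26.1 [-0.042  0.022  0.   ] [ 0.   -0.   -0.05]
21.1 [-0.049  0.029  0.   ] [ 0.   -0.   -0.06]
16.0 [-0.055  0.036  0.   ] [ 0.   -0.   -0.07]
```

```bash
python3 -m creep '[{"dx":-0.009,"dy":0.003,"dz":0,"rx":0,"ry":0,"rz":-0.01,"gripper":0},{"dx":-0.017,"dy":0.007,"dz":0,"rx":0,"ry":0,"rz":-0.02,"gripper":0},{"dx":-0.026,"dy":0.011,"dz":0,"rx":0,"ry":0,"rz":-0.03,"gripper":0},{"dx":-0.034,"dy":0.016,"dz":0,"rx":0,"ry":0,"rz":-0.04,"gripper":0},{"dx":-0.042,"dy":0.022,"dz":0,"rx":0,"ry":0,"rz":-0.05,"gripper":0},{"dx":-0.047,"dy":0.027,"dz":0,"rx":0,"ry":0,"rz":-0.06,"gripper":0},{"dx":-0.047,"dy":0.027,"dz":0,"rx":0,"ry":0,"rz":-0.06,"gripper":0}]'
cat > b.py <<'E'
from h import *
st()
s=status.observe(); M=R.from_euler('xyz',s['tool_rot']).as_matrix()
b=s['tool_pos']+.007*M[:,1]-P0; b=np.array([b@X,b@Y,b[2]-.092]); print(b,np.degrees(np.arctan2(b[2],-b[0])),np.hypot(b[0],b[2]))
E
python3 b.py
```

```text
time: 31.88
tool_pos: [0.4547, 0.0127, 0.1376]
tool_rot: [-1.57, -0.472, 0.26]
contact_force: [3.5, 0.8, -2.6]
opening: 0.0092
t 31.88 [0.4547 0.0127 0.1376] [-1.57  -0.472  0.26 ] F [ 3.5  0.8 -2.6] q [-0.31  0.19  2.22  0.67  0.4  -1.15] op 0.0092
[-0.09990205 -0.01862649  0.03938526] 21.516283753970608 0.10738537218616831
```

```bash
python3 -m creep '[{"dx":-0.002,"dy":0.002,"dz":0,"rx":0,"ry":0,"rz":0,"gripper":0},{"dx":-0.004,"dy":0.0035,"dz":0,"rx":0,"ry":0,"rz":0,"gripper":0},{"dx":-0.004,"dy":0.0035,"dz":0,"rx":0,"ry":0,"rz":0,"gripper":0}]'; python3 b.py
python3 -m creep '[{"dx":-0.0015,"dy":0.0015,"dz":0,"rx":0,"ry":0,"rz":0,"gripper":0},{"dx":-0.002,"dy":0.002,"dz":0,"rx":0,"ry":0,"rz":0,"gripper":0},{"dx":-0.002,"dy":0.002,"dz":0,"rx":0,"ry":0,"rz":0,"gripper":0}]'; python3 b.py
```

```text
time: 32.25
tool_pos: [0.4533, 0.0123, 0.1333]
tool_rot: [-1.571, -0.474, 0.261]
contact_force: [2.0, 2.8, 5.3]
opening: 0.0095
t 32.25 [0.4533 0.0123 0.1333] [-1.571 -0.474  0.261] F [2.  2.8 5.3] q [-0.31  0.2   2.23  0.7   0.39 -1.19] op 0.0095
[-0.10134605 -0.01865679  0.03510315] 19.104511040247814 0.10725321954446755
time: 32.62
tool_pos: [0.4538, 0.012, 0.1323]
tool_rot: [-1.573, -0.477, 0.262]
contact_force: [-0.8, 3.7, 18.6]
opening: 0.0096
t 32.62 [0.4538 0.012  0.1323] [-1.573 -0.477  0.262] F [-0.8  3.7 18.6] q [-0.31  0.2   2.24  0.72  0.38 -1.21] op 0.0096
[-0.10088446 -0.01910122  0.03404926] 18.649923006395753 0.10647547745458985
```

```bash
python3 -m creep '[{"dx":0,"dy":0,"dz":0,"rx":0,"ry":0,"rz":0,"gripper":0.2},{"dx":0,"dy":0,"dz":0,"rx":0,"ry":0,"rz":0,"gripper":0.2},{"dx":0.001,"dy":-0.001,"dz":0,"rx":0,"ry":0,"rz":0,"gripper":0.2}]'; python3 b.py
python3 -m creep '[{"dx":0,"dy":-0.01,"dz":0,"rx":0,"ry":0,"rz":0,"gripper":0.2},{"dx":0,"dy":-0.03,"dz":0,"rx":0,"ry":0,"rz":0,"gripper":0.2},{"dx":0,"dy":-0.06,"dz":0,"rx":0,"ry":0,"rz":0,"gripper":0.2},{"dx":0,"dy":-0.1,"dz":0,"rx":0,"ry":0,"rz":0,"gripper":0.1},{"dx":0,"dy":-0.1,"dz":0,"rx":0,"ry":0,"rz":0,"gripper":0}]'
python3 - <<'E'
from h import *
st()
p,d=snap("top",17,(140,100,320,260),4)
p,d=snap("side",17,(170,80,310,200),5)
p,d=load("top",17)
C=cloud("top",d)-P0; x=C@X;y=C@Y;z=C[...,2];rr=np.hypot(x,z-.092)
b=(rr>.1)&(rr<.118)&(x<-.085)&(abs(y+.0185)<.05)&(z>.1)&(z<.2); print('bar',b.sum(),np.median(x[b]),np.median(z[b]),y[b].min(),y[b].max())
E
```

```text
time: 33.0
tool_pos: [0.4516, 0.0123, 0.1308]
tool_rot: [-1.57, -0.47, 0.26]
contact_force: [0.3, -0.3, -0.3]
opening: 0.0188
t 33.0 [0.4516 0.0123 0.1308] [-1.57 -0.47  0.26] F [ 0.3 -0.3 -0.3] q [-0.31  0.2   2.24  0.71  0.39 -1.2 ] op 0.0188
[-0.10296453 -0.01821002  0.03254629] 17.541340118761905 0.10798590524191881
time: 33.62
tool_pos: [0.4086, -0.0002, 0.2224]
tool_rot: [-1.574, -0.475, 0.262]
contact_force: [0.2, -0.1, 0.4]
opening: 0.0034
t 33.62 [ 4.086e-01 -2.000e-04  2.224e-01] [-1.574 -0.475  0.262] F [ 0.2 -0.1  0.4] q [-0.41 -0.06  2.19  0.46  0.69 -0.97] op 0.0034
bar 10 -0.10258437423746315 0.12788680962134547 -0.06772869515364305 0.031191394287184995
```

View pics/top17.png

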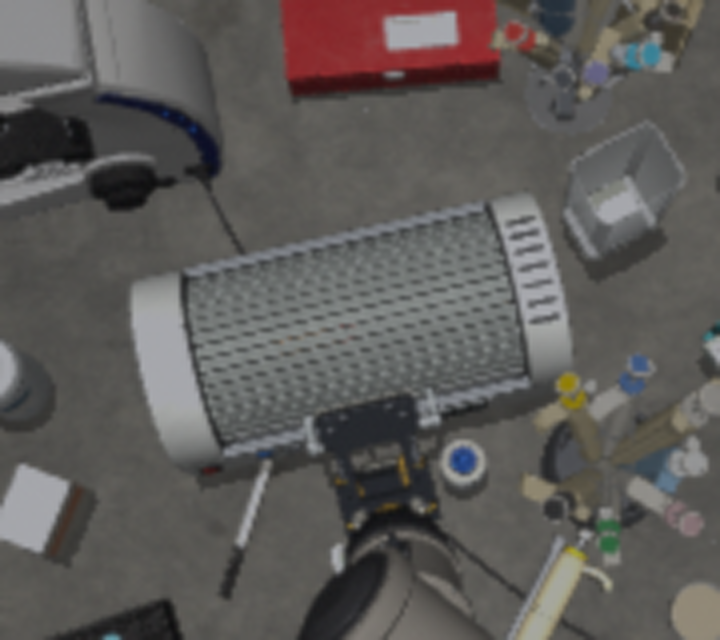

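View pics/side17.png

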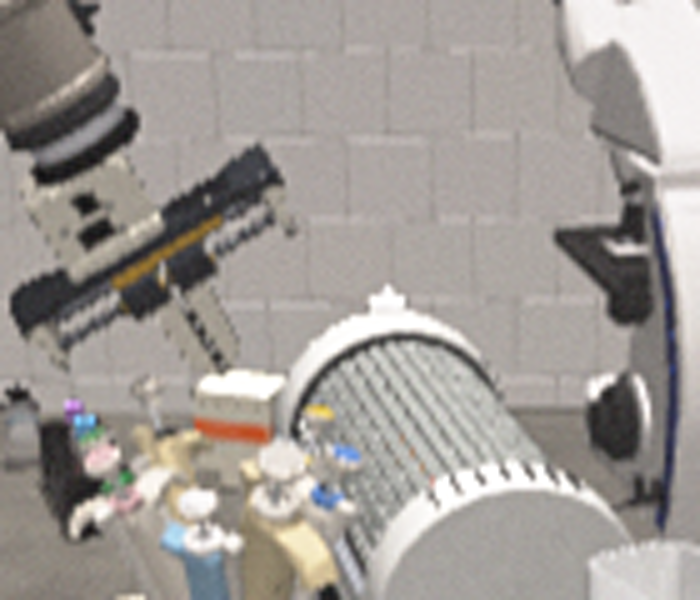

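```bash
python3 -m creep '[{"dx":0.02,"dy":-0.05,"dz":0,"rx":0,"ry":0,"rz":0.1,"gripper":0},{"dx":0.04,"dy":-0.1,"dz":-0.03,"rx":0,"ry":0,"rz":0.25,"gripper":0},{"dx":0.06,"dy":-0.13,"dz":-0.08,"rx":0,"ry":0,"rz":0.4,"gripper":0},{"dx":0.06,"dy":-0.14,"dz":-0.13,"rx":0,"ry":0,"rz":0.47,"gripper":0},{"dx":0.06,"dy":-0.14,"dz":-0.18,"rx":0,"ry":0,"rz":0.47,"gripper":0},{"dx":0.06,"dy":-0.14,"dz":-0.23,"rx":0,"ry":0,"rz":0.47,"gripper":0},{"dx":0.06,"dy":-0.14,"dz":-0.28,"rx":0,"ry":0,"rz":0.47,"gripper":0},{"dx":0.06,"dy":-0.14,"dz":-0.3,"rx":0,"ry":0,"rz":0.47,"gripper":0},{"dx":0.06,"dy":-0.14,"dz":-0.3,"rx":0,"ry":0,"rz":0.47,"gripper":0}]'
python3 - <<'E'
from h import *
st()
p,d=snap("top",18,(140,100,390,260),3)
p,d=snap("side",18)
p,d=load("top",18)
C=cloud("top",d)-P0; x=C@X;y=C@Y;z=C[...,2];rr=np.hypot(x,z-.092)
b=(rr>.1)&(rr<.118)&(x<-.085)&(abs(y+.0185)<.05)&(z>.1)&(z<.2); print('bar',b.sum(),np.median(x[b]),np.median(z[b]),y[b].min(),y[b].max())
E
```

```text
time: 34.85
tool_pos: [0.4763, -0.2931, 0.3691]
tool_rot: [-1.566, 0.001, 0.26]
contact_force: [-0.0, 0.1, 0.6]
opening: 0.0007
t 34.85 [ 0.4763 -0.2931  0.3691] [-1.566e+00  1.000e-03  2.600e-01] F [-0.   0.1  0.6] q [-0.69  0.35  1.17  0.    1.62 -0.95] op 0.0007
bar 83 -0.10188007673032402 0.12886037946890005 -0.06777769258029458 0.03131958720670589
```

View pics/top18.png

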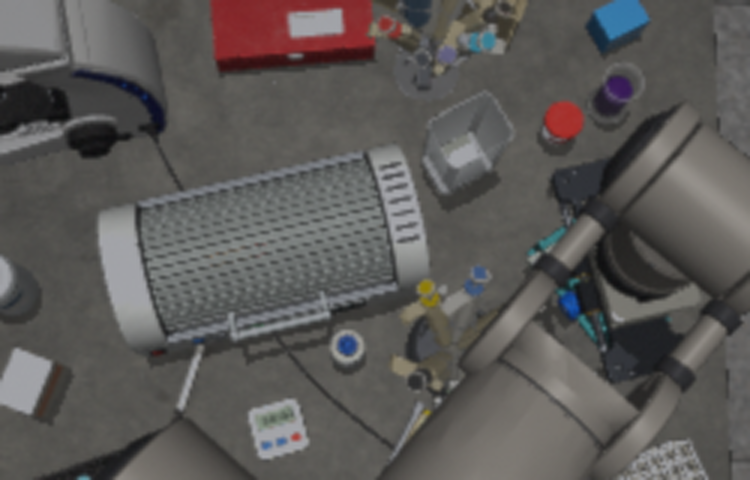

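View pics/side18.png

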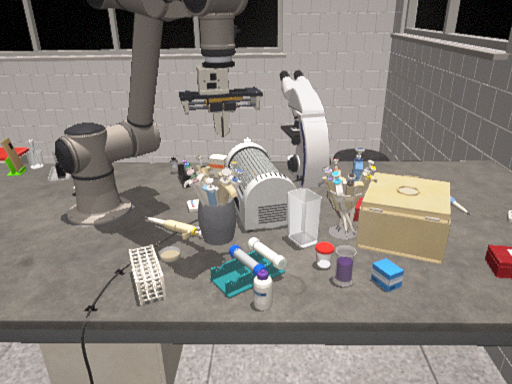

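Run:
```python
from cell import robot
print(robot.hand_in())
```

```text
the job is handed in; nothing more can be done
None
```

I rolled the cover open, laid the amber tube in the V-rail and slid it under the hood to the end stop. I then rolled the cover shut and handed the job in at about 35 s of the 72 s allowed.

- **Tube home:** I pushed on its trailing end with closed fingers. It stood firm at about 17 N without moving. In the top view with the cover still open, the visible red cap lay at about -22 to -5 mm along the polarimeter's y axis. The expected place is -25 to -5 mm, which is within what the camera can resolve.
- **Cover shut:** The bar met a hard stop, with about 19 N upward on the gripper. The arm's own reading there was 18.6°, measured while pressing. After release, the top camera put the bar at about 17.5° (nominal 18°).
- **Rest of the bench:** In the last pictures the white and blue-capped tubes are still in the rest. The bottles, cup and carton look to be where they started, though I only judged that by eye. The arm is clear of everything.

No check failed. The small differences above are within the camera calibration of about 2 mm.

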